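# Release the case's spring catch with a push rod and take out the thread box

## Task

The grey steel case on the ironing board has a sprung lid with no handle, held shut by a spring catch behind the small round hole in the case's side. Draw the wooden push rod out of its holder, push the catch in through the hole with the rod's thin end so that the lid springs up, and lay the rod back down flat on the ironing board. Then lift the thread box out of the case and set it down flat in the white tray, not dropping it; leave the case open and leave the masking tape, pressing block and iron where they are.

Things in the scene. Friction and masses are not known exactly. Their poses are not given: they have to be found in the camera images.
- case: Grey painted steel case, fixed to the board, 150 mm (its x) x 190 mm (its y) x 77 mm high with lid shut, walls 5 mm. Origin: centre of its underside; z up. Its -y wall, looking roughly to the robot's right, carries a 50 x 50 x 4 mm steel plate with the round release hole; the spring catch sits behind it (y = -90 to -42 mm). The lid hinge runs along the top of the +y wall.
- case_hole (a point): Centre of the release hole at the outer face of its plate, 32 mm above the board; case frame (0, -99, 32) mm. The hole is 20 mm in diameter and runs along the case's y axis; push in the case's +y direction.
- case_floor (a point): Centre of the floor of the goods compartment, 28 mm above the board; case frame (0, 26, 28) mm. The compartment is 140 mm (case x) by 128 mm (case y); walls rise 44 mm above this floor at the outside and 36 mm towards the catch. The thread box lies on it.
- case_catch (a joint): Spring catch: a 46 mm wide, 30 mm high push plate centred behind the hole, its face 34 mm in from the outer face of the hole when at rest. Value = how far it is pushed in (m): 0 at rest, lets the lid go at about 0.009, stops at 0.016. It resists with 2 N rising to 4.5 N and springs back.
- case_lid (a joint): Sprung lid, 150 x 190 x 5 mm: 0 = shut and caught; when released it springs by itself in about 1.5 s to 2.0 rad (its stop), leaning outward beyond the +y wall with its edge about 245 mm above the board, and stays there.
- rod_holder: Aluminium holder fixed to the board: a tunnel 140 mm long (its x), 42 mm wide (70 with its 3 mm thick foot flanges), 36 mm high; inside 32 mm wide, 31 mm high, no floor of its own. Origin: on the board at the middle of its open mouth; +x points out of the mouth, the way the rod is drawn out (roughly to the robot's left). Closed at top, sides and rear.
- push_rod: Wooden push rod, 180 mm, about 70 g, lying on the board in the holder, aligned with it, its thin end out by about 45 mm. Square handle 24 x 24 x 95 mm (x = -95 to 0), too thick for the hole; round dowel 12 mm thick, 85 mm long (x = 0 to 85). Origin: where handle and dowel meet, on the underside; axis 12 mm above; +x to the tip. Lies on a flat of its handle.
- rod_tip (a point): Tip of the dowel, on its axis: rod frame (85, 0, 12) mm.
- rod_handle (a point): Middle of the square handle, on the rod's axis: rod frame (-50, 0, 12) mm.
- thread_box: Brown cardboard thread box, 45 mm (its x) x 70 mm (its y) x 33 mm high, about 60 g, solid. Lies flat on the floor of the case. Origin: centre of its underside; z up.
- tray: Open white tray, 112 mm (its x) x 170 mm (its y) x 52 mm high, loose on the board, at the robot's right far side. Inside 88 x 146 mm, floor 3 mm above its underside. Origin: centre of its underside; z up.
- masking_tape: Roll of masking tape lying flat, 100 mm across, 25 mm high; bystander. Origin: centre of its underside.
- press_block: Wooden pressing block, 52 x 160 x 34 mm; bystander. Origin: centre of its underside.
- steam_iron: Steam iron, 119 x 249 x 136 mm; bystander. Origin: centre of its underside.

How it is judged:
By the outcome, as a careful person would: the job done as asked, in the order asked, and still so for the second after the job is handed in, with the robot touching nothing.
It also fails if it takes over 58 s, if anything falls off the work surface, if the arm or the gripper's body presses on something with over 40 N, if the wrist force passes 120 N, or if a joint passes its speed limit or range.

## Robot

A 6-joint arm with a two-finger parallel gripper is mounted at the origin on a cart in front of the work surface, level with it; the furniture and walls round the work are solid. World frame = base frame: x ahead of the robot, y to its left, z up, the work surface at z = 0. Lengths are in m, angles in rad, forces in N, time in s.
With the tool pointing down it reaches from about 0.25 to 0.775 m from the base axis. Payload 8.9 kg.
Tool frame: the origin (TCP) lies at the very end of the fingers, on their centre line; the grasp point (between the pads) lies 19 mm behind it (robot.pinch_z is the distance from the TCP to the grasp point, in m); z points along the fingers, y is the direction in which the jaws open and shut (so a half turn about z gives the same grasp; the last joint's range is limited). The gripper opens to 85 mm and grips with 20 to 120 N. Pads are 22 mm wide; open, the fingers measure 114 mm over their backs; the gripper's body (76 mm by 85 mm) begins 54 mm behind the grasp point. The pads swing forward as they close: fully open they stand 13 mm farther back than shut.
Start: joints at [-1.281, 0.291, -0.153, 1.127, 0, 1.431], TCP at [0.218, -0.477, 0.231] pointing down, gripper open.
Joint ranges: [-2.52, 2.52], [-0.91, 1.74], [-1.3, 1.37], [-1.96, 2.02], [-1.52, 1.47], [-3.14, 3.14]. Speed limits (rad/s): [2.22, 2.22, 2.79, 3.14, 3.14, 3.14].

## Interface

Orientations are given as a rotation vector (axis times angle).
In Python, from station import observe, eyes, finish_job, robot gives the robot as it stands.
- The arm moves only by the tool step_arm, never from a script. Its argument "moves" is a list that holds one entry, the list of rows, each a list of 7 numbers: the closure, from -1 (fully open) to 1 (shut), so that 0 is half open, then the shift along the tool's x, y, z in mm, then the turn, a rotation vector about the tool's x, y, z in degrees. A call has 1 to 8 rows; each row shifts and turns the commanded pose from where the row before left it, along the tool's axes as they then stand; what a row does not reach is not made up. A row lasts 1/12 s, in which the tool goes at most 41.7 mm and 7.16 degrees, less where a joint would pass 70% of its speed; a pose out of reach is approached as far as the arm can. A call is refused whole if a number of a shift passes 41.7 or a number of a turn 7.16, either way. A call with a gripper value outside its range is refused whole. The fingers move at their own pace and stop on an object; "squeeze" is the grip in N (left out, the last holds). Time passes only in rows, so rows that do not move let the fingers close. It gives the time, the measured TCP pose, the force and the opening at its end, in the units of the state.
- observe(): the state, without advancing time (a new reading comes with each control period).
- eyes.grab_frame(name): name is "scene" or "side" or "wrist"; returns a dict with "pixels" (420x560x3 uint8, blue, green, red), "z_map" (420x560 float32, m along the optical axis (not along the pixel's ray), 0 where there is no reading), "K" (3x3 intrinsics, pixels), "extrinsics" (4x4, takes a point from world to camera coordinates). Camera axes: x right, y down, z forward; pixel columns grow to the right and rows downward; lengths in m; the calibration is good to about 2 mm. A picture is of the moment at which its call begins.
- finish_job(): hands the job in, once; it reports no verdict.
The state is a dict: "clock": time; "joint_positions": joint angles; "qvel": joint speeds; "tau": joint torques, N m; "tcp_pos": TCP position; "orientation": TCP orientation; "ft_force": force on the tool from outside, world axes, zero at the start; "moment": the same for the moment, N m; "gripper_width": opening from 0.0 (shut) to 1.0 (fully open).
Only numpy, scipy, OpenCV 4.12 (cv2) and the standard library are available. Lean on these libraries where they do the work, as an engineer would, in place of code of your own. Each camera call takes 0.05 s, during which the arm holds its last target.

## Working session

There is one attempt and no reset: what is moved stays moved. The work goes in short steps, Python scripts to look and compute and a tool call to move; the robot and the scene stay as the last step left them, time stands still between calls to the robot, and variables do not carry over. Pictures are saved under pics/ and viewed, and the job is handed in when it is done.

Besides the shell and the picture viewer there is one more tool, called after "Call:" by a JSON object that holds its "api" and its "payload", one argument or row to a line. step_arm: Moves the arm, as the interface text tells. Its arguments: {"type":"object","properties":{"moves":{"type":"array"},"squeeze":{"type":"number"}},"required":["moves"]}

```bash
ls; mkdir -p pics
python3 - <<'E'
from station import observe, eyes, robot
import cv2,numpy as np
print(observe())
print([a for a in dir(robot) if a[0]!='_'])
for n in ("scene","side","wrist"):
    f=eyes.grab_frame(n)
    cv2.imwrite(f"pics/{n}0.png",f["pixels"]); np.savez(f"{n}0.npz",**f)
    print(n,f["K"].tolist(),np.round(f["extrinsics"],3).tolist())
E
```

```text
pics
{'clock': 0.0, 'joint_positions': array([-1.28130092e+00,  2.91259629e-01, -1.54084477e-01,  1.12673252e+00,
        1.52579119e-05,  1.43148835e+00]), 'qvel': array([ 1.84261185e-03,  5.58601321e-05,  1.13186833e-03, -8.27438290e-04,
        1.14544101e-03,  1.45931626e-03]), 'tau': array([ 7.52414853e-04, -5.37144542e+01,  3.31368184e+01,  1.61077478e-02,
       -1.41071046e-04,  1.60922940e-05]), 'tcp_pos': array([ 0.21816674, -0.47705219,  0.23075867]), 'orientation': array([-3.06841376e+00, -6.68142341e-01,  1.26926590e-04]), 'ft_force': array([-0.75110429, -0.00784709,  0.65539143]), 'moment': array([ 0.01747247, -0.01977805, -0.04083417]), 'gripper_width': 1.0029401068834942}
['Unreachable', 'pinch_z']
scene [[431.776587784474, 0.0, 280.8833606854952], [0.0, 431.776587784474, 206.95297138352052], [0.0, 0.0, 1.0]] [[-0.476, -0.879, 0.008, 0.301], [-0.586, 0.311, -0.748, 0.354], [0.655, -0.361, -0.664, 0.998], [0.0, 0.0, 0.0, 1.0]]
side [[423.26458310825336, 0.0, 281.0086166932172], [0.0, 423.26458310825336, 209.1838229978322], [0.0, 0.0, 1.0]] [[-0.961, -0.278, 0.006, 0.525], [-0.176, 0.591, -0.787, 0.115], [0.216, -0.757, -0.617, 1.362], [0.0, 0.0, 0.0, 1.0]]
wrist [[375.6663658806885, 0.0, 275.84558572194436], [0.0, 375.6663658806885, 212.93547439784348], [0.0, 0.0, 1.0]] [[0.414, -0.91, -0.001, -0.525], [-0.875, -0.399, 0.274, -0.034], [-0.249, -0.113, -0.962, 0.378], [0.0, 0.0, 0.0, 1.0]]
```

View pics/scene0.png

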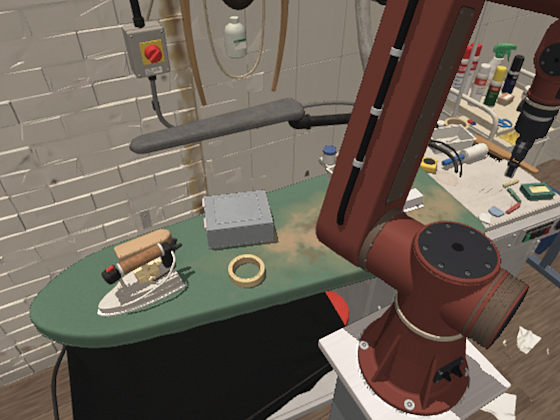

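View pics/side0.png

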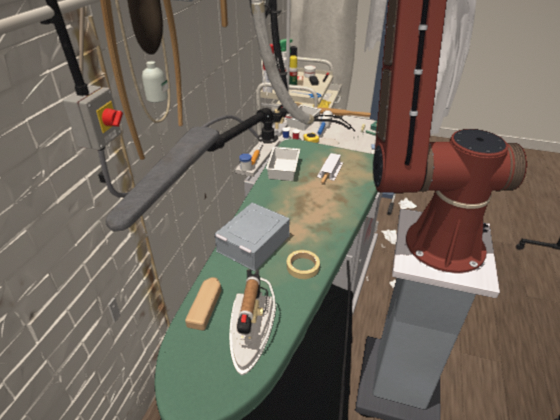

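View pics/wrist0.png

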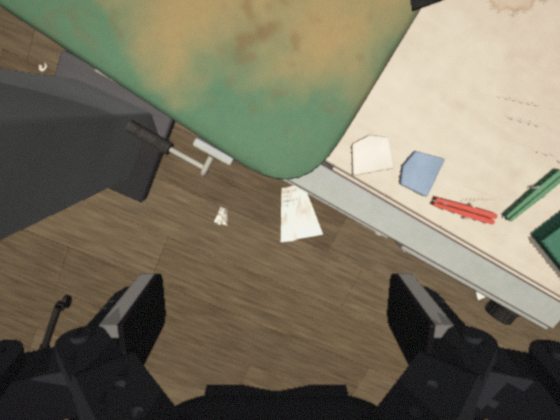

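```bash
cat > h.py <<'E'
import cv2,numpy as np
from scipy.spatial.transform import Rotation as R
def load(n): return dict(np.load(n+".npz"))
def grab(n,tag):
    from station import eyes
    f=eyes.grab_frame(n); np.savez(f"{n}{tag}.npz",**f); cv2.imwrite(f"pics/{n}{tag}.png",f["pixels"]); return f
def ray(f,uv):
    E=f["extrinsics"]; Rm=E[:3,:3]; c=-Rm.T@E[:3,3]
    uv=np.atleast_2d(uv).astype(float); d=np.c_[uv,np.ones(len(uv))]@np.linalg.inv(f["K"]).T
    return c,d@Rm
def plane(f,uv,z):
    c,d=ray(f,uv); return c+d*((z-c[2])/d[:,2:3])
def dep(f,uv):
    c,d=ray(f,uv); uv=np.atleast_2d(uv); z=f["z_map"][uv[:,1],uv[:,0]]
    return c+d*z[:,None]
def cloud(f):
    h,w=f["z_map"].shape; u,v=np.meshgrid(np.arange(w),np.arange(h)); uv=np.c_[u.ravel(),v.ravel()]
    return dep(f,uv).reshape(h,w,3)
def proj(f,P):
    P=np.atleast_2d(P); q=P@f["extrinsics"][:3,:3].T+f["extrinsics"][:3,3]; q=q@f["K"].T; return q[:,:2]/q[:,2:]
def crop(f,x0,y0,x1,y1,s,name):
    cv2.imwrite(name,cv2.resize(f["pixels"][y0:y1,x0:x1],None,fx=s,fy=s,interpolation=cv2.INTER_CUBIC))
E
python3 - <<'E'
from h import *
f=load("side0"); g=load("scene0")
for n,p in dict(tray=(284,175),holder=(332,160),tip=(323,181),board=(310,210),caseTop=(253,230),tape=(290,263),block=(204,300),iron=(250,300),sleeve=(180,165),sl2=(130,205),sl3=(210,140),pipe=(255,120),pipe2=(280,95)).items(): print(n,np.round(dep(f,p),3))
crop(f,200,130,380,290,4.4,"pics/c1.png")
crop(g,180,170,300,300,4.4,"pics/c2.png")
E
```

```text
tray [[ 0.594 -0.202  0.028]]
holder [[ 0.435 -0.351  0.036]]
tip [[ 0.445 -0.224  0.015]]
board [[ 0.455 -0.052  0.002]]
caseTop [[0.582 0.19  0.078]]
tape [[0.448 0.245 0.026]]
block [[0.631 0.452 0.035]]
iron [[0.483 0.489 0.128]]
sleeve [[0.882 0.052 0.174]]
sl2 [[0.921 0.291 0.175]]
sl3 [[ 0.86  -0.143  0.169]]
pipe [[ 0.79  -0.442  0.118]]
pipe2 [[ 0.651 -0.341  0.287]]
```

View pics/c1.png

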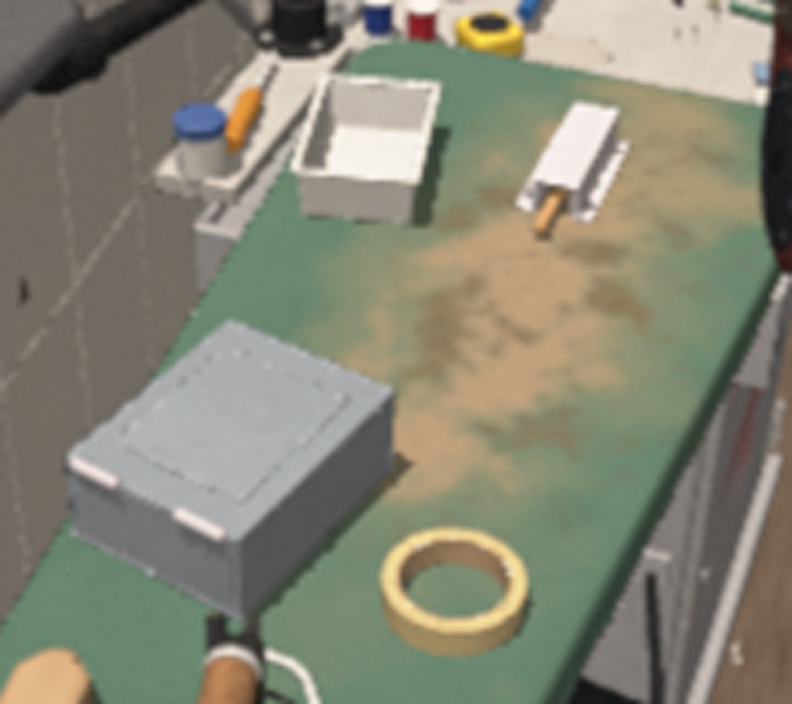

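View pics/c2.png

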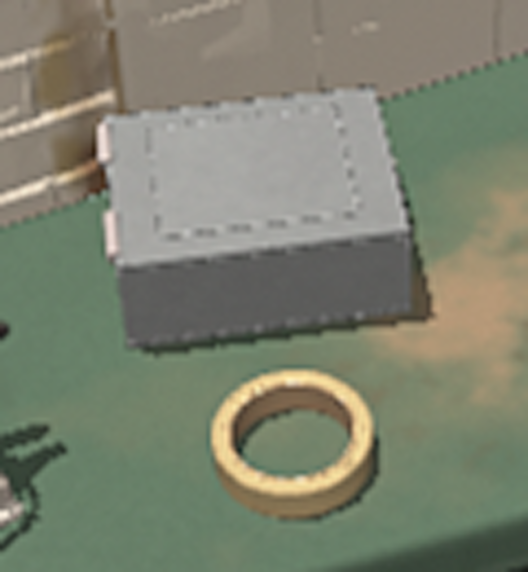

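Run:
```python
from h import *
f=load("side0"); g=load("scene0")
for F,u,s in ((f,np.array([(232,320),(392,390),(240,540),(68,462)])/4.4+[200,130],'side'),(g,np.array([(378,88),(408,230),(120,265),(105,118)])/4.4+[180,170],'scene')):
    print(s,np.round(plane(F,u,.077),4).tolist())
    P=cloud(F); m=(abs(P[...,2]-.077)<.006)&(P[...,0]>.4)&(P[...,0]<.75)&(P[...,1]>.02)&(P[...,1]<.35)
    m=cv2.morphologyEx(m.astype(np.uint8),cv2.MORPH_OPEN,np.ones((3,3)))
    vu=np.argwhere(m); Q=plane(F,vu[:,::-1],.077)[:,:2]; print(len(Q),P[m>0][:,2].mean(),cv2.minAreaRect((Q*1000).astype(np.float32)), np.round(cv2.boxPoints(cv2.minAreaRect((Q*1000).astype(np.float32)))).tolist())
F=f;P=cloud(F)
for lo,hi,x0,x1,y0,y1,nm in ((.03,.042,.36,.5,-.45,-.24,'holder'),(.044,.06,.5,.72,-.36,-.1,'tray'),(.005,.022,.41,.48,-.275,-.2,'rod')):
    m=(P[...,2]>lo)&(P[...,2]<hi)&(P[...,0]>x0)&(P[...,0]<x1)&(P[...,1]>y0)&(P[...,1]<y1)
    Q=P[m]; r=cv2.minAreaRect((Q[:,:2]*1000).astype(np.float32)); print(nm,len(Q),Q[:,2].mean(),r,np.round(cv2.boxPoints(r)).tolist())
```

```text
side [[0.6279, 0.0587, 0.077], [0.4902, 0.1046, 0.077], [0.5447, 0.2822, 0.077], [0.6828, 0.2431, 0.077]]
2010 0.07792228649598633 ((586.787353515625, 173.873291015625), (196.48365783691406, 155.00625610351562), 71.89842224121094) [[483.0, 105.0], [630.0, 56.0], [691.0, 243.0], [544.0, 291.0]]
scene [[0.625, 0.0575, 0.077], [0.487, 0.1059, 0.077], [0.544, 0.2816, 0.077], [0.6839, 0.2384, 0.077]]
2287 0.0780669804365342 ((588.5014038085938, 175.68597412109375), (194.6403350830078, 156.10787963867188), 72.40264892578125) [[485.0, 107.0], [633.0, 59.0], [692.0, 245.0], [544.0, 292.0]]
holder 206 0.03547043597532824 ((435.79449462890625, -331.0569763183594), (153.71885681152344, 42.58173370361328), 85.45651245117188) [[408.0, -406.0], [451.0, -409.0], [463.0, -256.0], [421.0, -253.0]]
tray 157 0.05022456601794685 ((617.4440307617188, -279.64520263671875), (111.69161224365234, 176.46505737304688), 7.860317707061768) [[550.0, -200.0], [574.0, -375.0], [685.0, -359.0], [661.0, -185.0]]
rod 51 0.013671002517338287 ((442.8662414550781, -242.6018524169922), (53.94418716430664, 61.340415954589844), 2.6812314987182617) [[414.0, -213.0], [417.0, -275.0], [471.0, -272.0], [468.0, -211.0]]
```

```bash
cat >> h.py <<'E'
def plan(pos,yaw,n,pose=None,tilt0=True):
    """rows from the present measured pose to pos (m) & tool-x yaw (deg), tool down; n rows"""
    from station import observe
    o=observe(); p=o["tcp_pos"]; r=R.from_rotvec(o["orientation"])
    x=r.as_matrix()[:,0]; y0=np.degrees(np.arctan2(x[1],x[0]))
    def down(a): 
        a=np.radians(a); return R.from_matrix(np.array([[np.cos(a),np.sin(a),0],[np.sin(a),-np.cos(a),0],[0,0,-1.]]))
    rt=down(yaw); dr=(r.inv()*rt).as_rotvec(); dp=np.array(pos)-p
    print("yaw now",round(y0,2),"tot turn",np.round(np.degrees(dr),2),"tot world",np.round(dp*1000,1), "toolz",np.round(r.as_matrix()[:,2],4))
    cp=p.copy(); cr=r
    rows=[]
    for i in range(1,n+1):
        pi=p+dp*i/n
        s=np.round(cr.inv().apply(pi-cp)*1000,1); t=np.round(np.degrees((cr.inv()*(r*R.from_rotvec(dr*i/n))).as_rotvec()),2)
        rows.append([*s.tolist(),*t.tolist()]); cp=cp+cr.apply(s/1000); cr=cr*R.from_rotvec(np.radians(t))
    for w in rows: print(w)
E
python3 - <<'E'
from h import *
f=load("side0");P=cloud(f)
m=(P[...,2]>.06)&(P[...,2]<.8)&(P[...,0]>.3)&(P[...,0]<.8)&(P[...,1]>-.55)&(P[...,1]<.1)&(f["z_map"]>0)
m[:, 370:]=0
vu=np.argwhere(m); Q=P[m]
for i in range(0,len(Q),max(1,len(Q)//40)): print(vu[i][::-1],np.round(Q[i],3))
plan([.42,-.24,.2],85.5,10)
E
```

```text
[250   0] [ 0.734 -0.279  0.62 ]
[266   2] [ 0.745 -0.479  0.573]
[262   5] [ 0.695 -0.283  0.607]
[260   8] [ 0.702 -0.28   0.598]
[257  11] [ 0.706 -0.264  0.592]
[259  14] [ 0.704 -0.275  0.581]
[258  18] [ 0.708 -0.277  0.568]
[255  23] [ 0.718 -0.275  0.553]
[266  27] [ 0.687 -0.296  0.537]
[266  32] [ 0.684 -0.285  0.525]
[266  37] [ 0.686 -0.291  0.507]
[268  42] [ 0.682 -0.299  0.489]
[259  48] [ 0.716 -0.304  0.464]
[271  52] [ 0.672 -0.3    0.456]
[269  57] [ 0.68  -0.3    0.438]
[267  62] [ 0.685 -0.293  0.423]
[265  67] [ 0.696 -0.303  0.401]
[275  71] [ 0.662 -0.313  0.387]
[273  76] [ 0.669 -0.313  0.368]
[270  81] [ 0.684 -0.324  0.343]
[280  85] [ 0.646 -0.322  0.334]
[274  90] [ 0.673 -0.335  0.306]
[282  94] [ 0.641 -0.334  0.295]
[288  98] [ 0.623 -0.354  0.273]
[281 103] [ 0.652 -0.359  0.248]
[285 107] [ 0.637 -0.362  0.232]
[261 110] [ 0.787 -0.513  0.132]
[264 112] [ 0.772 -0.512  0.126]
[257 114] [ 0.794 -0.48   0.128]
[299 115] [ 0.591 -0.408  0.184]
[319 116] [ 0.537 -0.549  0.122]
[264 118] [ 0.768 -0.495  0.106]
[304 119] [ 0.576 -0.436  0.156]
[308 120] [ 0.565 -0.46   0.141]
[307 121] [ 0.567 -0.452  0.14 ]
[306 122] [ 0.572 -0.457  0.133]
[348 123] [ 0.409 -0.539  0.113]
[351 127] [ 0.392 -0.521  0.105]
[256 207] [0.61  0.079 0.078]
[260 210] [0.593 0.087 0.075]
[274 214] [0.542 0.098 0.079]
yaw now 24.57 tot turn [-4.000e-02 -4.000e-02 -6.093e+01] tot world [201.8 237.2 -30.9] toolz [-2.e-04  9.e-04 -1.e+00]
[28.2, -13.2, 3.1, -0.0, -0.0, -6.09]
[29.5, -10.1, 3.1, -0.01, -0.01, -6.1]
[30.3, -6.9, 3.1, -0.0, -0.0, -6.09]
[30.9, -3.7, 3.1, -0.01, -0.01, -6.09]
[31.2, -0.3, 3.1, -0.0, 0.0, -6.1]
[31.0, 2.9, 3.1, -0.01, -0.0, -6.09]
[30.5, 6.2, 3.1, 0.0, -0.01, -6.09]
[29.6, 9.4, 3.1, -0.0, 0.0, -6.09]
[28.6, 12.6, 3.1, -0.01, -0.0, -6.1]
[27.0, 15.4, 3.1, -0.0, -0.01, -6.09]
```

Call:
{"api": "step_arm", "payload": {
  "moves": [
    [[-1,28,-13,3,0,0,-6],[-1,29.5,-10,3,0,0,-6],[-1,30,-7,3,0,0,-6],[-1,31,-4,3,0,0,-6],[-1,31,0,3,0,0,-6],[-1,31,3,3,0,0,-6],[-1,30,6,3,0,0,-6],[-1,29,9,3,0,0,-6]]
  ]
}}

```text
clock: 0.82
tcp_pos: [0.3801, -0.2886, 0.2071]
orientation: [-2.528, -1.866, 0.0]
ft_force: [0.7, -1.1, 0.3]
gripper_width: 1.0
```

Call:
{"api": "step_arm", "payload": {
  "moves": [
    [[-1,28,12,3,0,0,-6],[-1,27,15,3,0,0,-6.9],[-1,0,0,0,0,0,0],[-1,0,0,0,0,0,0]]
  ]
}}

```text
clock: 1.15
tcp_pos: [0.4197, -0.2421, 0.201]
orientation: [-2.304, -2.134, 0.0]
ft_force: [0.1, -0.9, 0.0]
gripper_width: 0.999
```

Run:
```python
from h import *
from station import observe
for n in ("wrist","side","scene"): grab(n,"1")
o=observe();print(o["tcp_pos"],o["orientation"],o["clock"],o["ft_force"])
```

```text
[ 0.41881161 -0.24399833  0.20128326] [-2.30953064e+00 -2.12956432e+00  5.25826841e-04] 1.3 [-0.05872982 -0.37469918 -0.27563041]
```

View pics/wrist1.png

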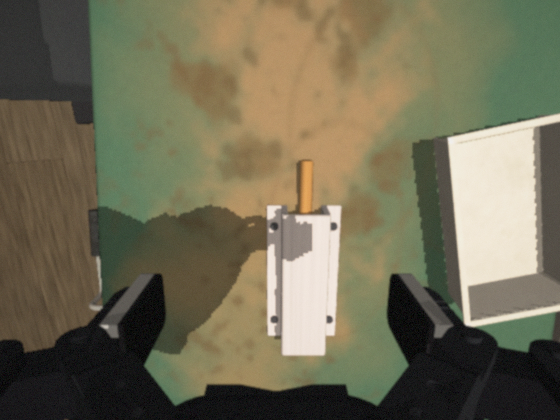

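View pics/scene1.png

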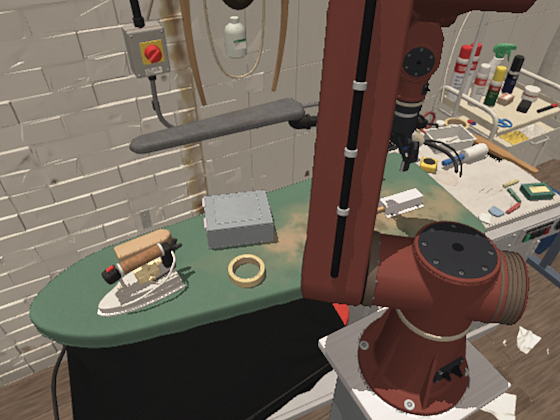

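Run:
```python
from h import *
w=load("wrist1"); s=load("side0")
b=cv2.cvtColor(w["pixels"],cv2.COLOR_BGR2HSV)
def om(F,x0,y0,x1,y1):
    h=cv2.cvtColor(F["pixels"],cv2.COLOR_BGR2HSV); m=np.zeros(h.shape[:2],np.uint8)
    m[y0:y1,x0:x1]=cv2.inRange(h,(8,140,110),(22,255,255))[y0:y1,x0:x1]; return m
m=om(w,290,150,325,215); vu=np.argwhere(m); print(len(vu),vu.min(0),vu.max(0))
for v in (162,170,180,190,200,208): 
    c=vu[vu[:,0]==v][:,1]; print(v,c.min(),c.max())
r=cv2.minAreaRect(vu[:,::-1].astype(np.float32)); print(r)
mid=[]
for v in (165,205):
    c=vu[vu[:,0]==v][:,1]; mid.append((c.mean(),v))
A=plane(w,mid,.018); print("axis pts",A, np.degrees(np.arctan2(*(A[0]-A[1])[[1,0]])))
print("tip",plane(w,[(306.3,159.5)],.012))
print("dep",dep(w,[(306,165),(306,205)]))
print("holder top corners",np.round(plane(w,[(282,215),(329,215),(282,355),(325,355)],.036),4).tolist())
print("flange mouth",np.round(plane(w,[(267,206),(341,206),(267,335),(334,335)],.003),4).tolist())
print("tray rim outer", np.round(plane(w,[(437,140),(467,325)],.052),4).tolist())
# triangulate tip
ms=om(s,315,168,335,190); vs=np.argwhere(ms); print(vs.tolist()[-6:])
crop(s,300,140,350,195,12,"pics/c3.png")
```

```text
655 [160 299] [213 312]
162 300 312
170 300 312
180 300 312
190 300 311
200 300 311
208 299 311
((305.5734558105469, 186.50216674804688), (12.582794189453125, 53.18288040161133), 1.6846843957901)
axis pts [[ 0.44810414 -0.22444745  0.018     ]
 [ 0.44477105 -0.26017105  0.018     ]] 84.66961495791644
tip [[ 0.44861673 -0.22052864  0.012     ]]
dep [[ 0.44780565 -0.22472286  0.01603727]
 [ 0.44568639 -0.26034482  0.01761113]]
holder top corners [[0.4237, -0.2626, 0.036], [0.4636, -0.2657, 0.036], [0.4135, -0.401, 0.036], [0.4543, -0.4042, 0.036]]
flange mouth [[0.4102, -0.2624, 0.003], [0.4792, -0.2678, 0.003], [0.3985, -0.4002, 0.003], [0.4677, -0.4056, 0.003]]
tray rim outer [[0.5461, -0.2077, 0.052], [0.5787, -0.3712, 0.052]]
[]
```

View pics/c3.png

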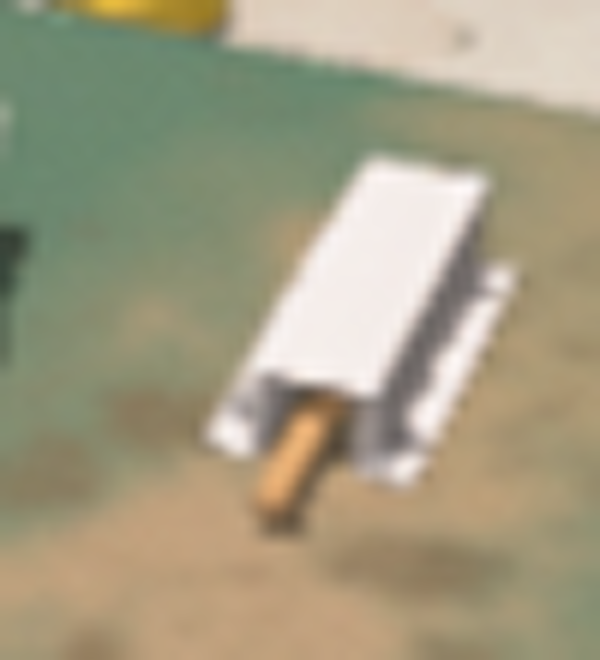

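Run:
```python
from h import *
w=load("wrist1"); s=load("side0")
c1,d1=ray(w,(306,161)); c2,d2=ray(s,(322.5,182.3)); 
A=np.c_[d1[0],-d2[0]]; t=np.linalg.lstsq(A,c2-c1,rcond=None)[0]; print(c1+d1[0]*t[0],c2+d2[0]*t[1])
plan([.4469,-.2404,.03],85,6)
```

```text
[ 0.44840345 -0.22209139  0.01020089] [ 0.44578505 -0.22242339  0.01006924]
yaw now 85.36 tot turn [-0.02  0.01  0.36] tot world [  28.1    3.6 -171.3] toolz [-3.e-04 -2.e-04 -1.e+00]
[1.0, 4.6, 28.5, -0.0, 0.0, 0.06]
[1.0, 4.7, 28.6, -0.01, 0.0, 0.06]
[1.0, 4.6, 28.5, 0.0, 0.01, 0.06]
[1.0, 4.6, 28.6, -0.0, -0.0, 0.06]
[0.9, 4.6, 28.5, -0.0, -0.0, 0.06]
[1.0, 4.6, 28.6, -0.01, 0.0, 0.06]
```

Call:
{"api": "step_arm", "payload": {
  "moves": [
    [[-0.4,1,4.5,28.5,0,0,0.3],[-0.4,1,4.5,28.5,0,0,0],[-0.4,1,4.5,28.5,0,0,0],[-0.4,1,4.5,28.5,0,0,0],[-0.4,1,4.5,28.5,0,0,0],[0,1,4.5,28.5,0,0,0],[0,0,0,0,0,0,0],[0,0,0,0,0,0,0]]
  ]
}}

```text
clock: 1.97
tcp_pos: [0.4452, -0.2398, 0.0297]
orientation: [-2.313, -2.122, 0.001]
ft_force: [1.2, 0.1, 0.5]
gripper_width: 0.498
```

Run:
```python
from h import *
f=grab("wrist","2"); plan([.4466,-.2404,.004],85,2)
g=grab("side","2"); crop(g,290,130,370,200,9,"pics/c4.png")
```

```text
yaw now 85.08 tot turn [-0.02 -0.    0.08] tot world [  0.3  -0.  -27. ] toolz [-4.e-04  1.e-04 -1.e+00]
[0.0, 0.2, 13.5, -0.01, -0.0, 0.04]
[0.0, 0.1, 13.5, -0.01, -0.0, 0.04]
```

View pics/wrist2.png

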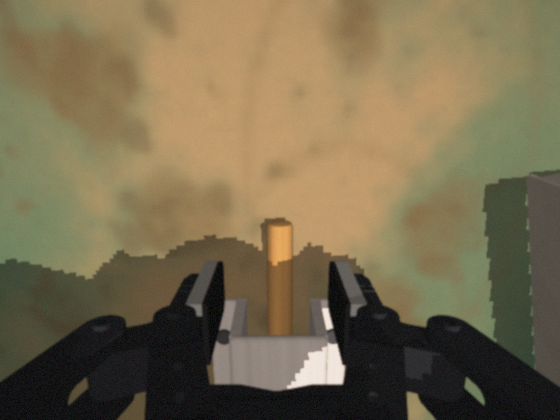

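Call:
{"api": "step_arm", "payload": {
  "moves": [
    [[0,0,0,13,0,0,0],[0,0,0,13,0,0,0],[1,0,0,0,0,0,0],[1,0,0,0,0,0,0],[1,0,0,0,0,0,0],[1,0,0,0,0,0,0],[1,0,0,0,0,0,0],[1,0,0,0,0,0,0]]
  ],
  "squeeze": 40
}}

```text
clock: 2.73
tcp_pos: [0.4473, -0.2402, 0.0051]
orientation: [2.312, 2.125, 0.0]
ft_force: [0.0, -0.9, 2.5]
gripper_width: 0.12
```

Call:
{"api": "step_arm", "payload": {
  "moves": [
    [[1,0,0,-1,0,0,0],[1,5,0,0,0,0,0],[1,15,0,0,0,0,0],[1,15,0,0,0,0,0],[1,0,0,0,0,0,0]]
  ]
}}

```text
clock: 3.15
tcp_pos: [0.4491, -0.2022, 0.0052]
orientation: [-2.31, -2.126, -0.001]
ft_force: [-0.5, 2.9, 2.8]
gripper_width: 0.12
```

Run:
```python
from h import *
f=grab("wrist","3"); g=grab("side","3"); crop(g,290,120,370,210,6.5,"pics/c5.png")
```

```text
(no output)
```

View pics/c5.png

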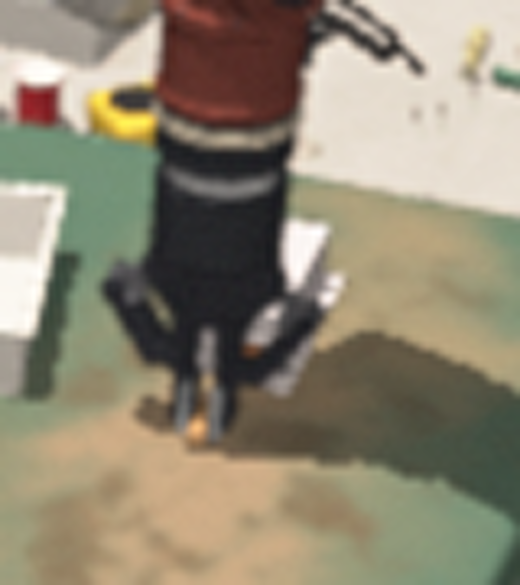

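Call:
{"api": "step_arm", "payload": {
  "moves": [
    [[1,22,0,0,0,0,0],[1,22,0,0,0,0,0],[1,22,0,0,0,0,0],[1,22,0,0,0,0,0],[1,22,0,0,0,0,0],[1,22,0,0,0,0,0],[1,0,0,0,0,0,0],[1,0,0,0,0,0,0]]
  ]
}}

```text
clock: 3.92
tcp_pos: [0.4609, -0.0728, 0.0053]
orientation: [-2.311, -2.128, -0.0]
ft_force: [-0.1, 1.8, 2.0]
gripper_width: 0.119
```

Call:
{"api": "step_arm", "payload": {
  "moves": [
    [[1,0,0,1,0,0,0],[0,0,0,0,0,0,0],[0,0,0,0,0,0,0],[0,0,0,0,0,0,0],[-0.2,0,0,-25,0,0,0],[-0.2,-25,0,-30,0,0,0],[-0.2,-30,0,-10,0,0,0],[-0.2,0,0,0,0,0,0]]
  ]
}}

```text
clock: 4.58
tcp_pos: [0.4584, -0.1332, 0.072]
orientation: [2.311, 2.118, 0.001]
ft_force: [0.8, -0.7, 0.9]
gripper_width: 0.597
```

Run:
```python
from h import *
f=grab("wrist","4"); g=grab("side","4"); crop(g,270,120,370,230,6,"pics/c6.png")
```

```text
(no output)
```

View pics/c6.png

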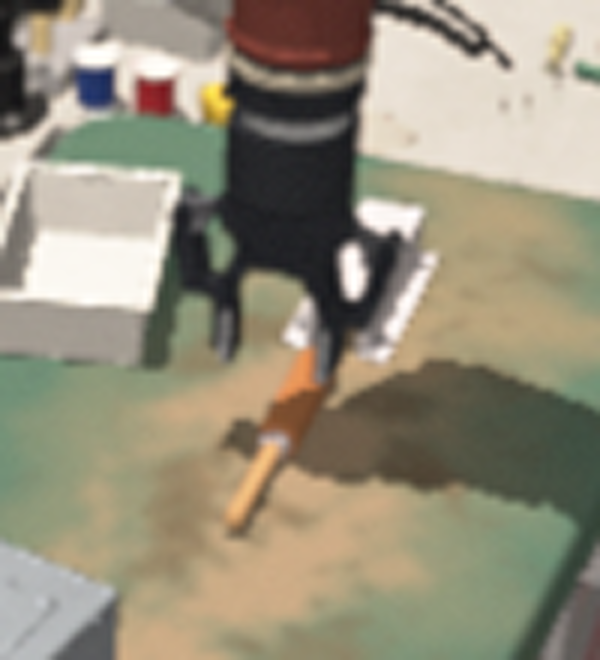

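View pics/wrist4.png

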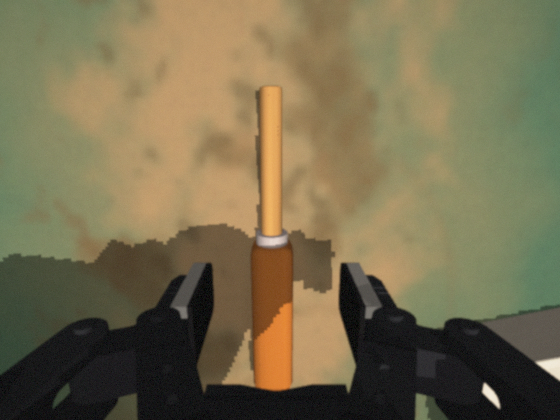

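Run:
```python
from h import *
w=load("wrist4"); s=load("side4")
m=[(270.5,100),(273,220)]
A=plane(w,m,.018); print(A,np.degrees(np.arctan2(*(A[0]-A[1])[[1,0]])))
tip=plane(w,(270.5,86),.012); sh=plane(w,(271.5,243),.024); print("tip",tip,"shoulder",sh,np.linalg.norm((tip-sh)[0,:2]))
print(dep(w,[(270,110),(272,215),(272,260)]))
# two views: tip & shoulder
for a,b in (((270.5,86),(270+231/6,120+530/6-1)),((271.5,243),(270+276/6,120+441/6))):
    c1,d1=ray(w,a); c2,d2=ray(s,b); t=np.linalg.lstsq(np.c_[d1[0],-d2[0]],c2-c1,rcond=None)[0]; print(c1+d1[0]*t[0],c2+d2[0]*t[1])
u=(A[0]-A[1]);u/=np.linalg.norm(u); hm=tip[0]-u*.135; print("handle mid",hm)
yaw=np.degrees(np.arctan2(u[1],u[0]))
plan([hm[0],hm[1],.005],yaw,4)
```

```text
[[ 0.46270377 -0.06149427  0.018     ]
 [ 0.45827191 -0.12400409  0.018     ]] 85.94458958117201
tip [[ 0.4632948  -0.05463332  0.012     ]] shoulder [[ 0.45647059 -0.13498014  0.024     ]] 0.08063610994555127
[[ 0.46200654 -0.06626595  0.01775229]
 [ 0.45795566 -0.12143825  0.01693183]
 [ 0.45574898 -0.14571507  0.02196704]]
[ 0.46328772 -0.05454257  0.00996202] [ 0.46141475 -0.05490596  0.00995234]
[ 0.45600984 -0.13935008  0.01238638] [ 0.45324639 -0.14014     0.01279325]
handle mid [ 0.45374744 -0.18929529  0.012     ]
yaw now 85.01 tot turn [ 0.06  0.02 -0.93] tot world [ -2.5 -59.9 -64.6] toolz [ 1.e-03 -5.e-04 -1.e+00]
[-15.0, 0.7, 16.2, 0.01, 0.01, -0.23]
[-15.0, 0.5, 16.1, 0.02, 0.0, -0.23]
[-14.9, 0.6, 16.2, 0.01, 0.01, -0.24]
[-15.0, 0.5, 16.1, 0.02, 0.0, -0.23]
```

Call:
{"api": "step_arm", "payload": {
  "moves": [
    [[-0.2,-28,1,5,0,0,-0.6],[-0.2,-28,1.4,20,0,0,0],[-0.2,0,0,20,0,0,0],[-0.2,0,0,20.5,0,0,0],[-0.2,0,0,0,0,0,0],[1,0,0,0,0,0,0],[1,0,0,0,0,0,0],[1,0,0,0,0,0,0]]
  ],
  "squeeze": 50
}}

```text
clock: 5.35
tcp_pos: [0.4547, -0.1839, 0.0048]
orientation: [2.3, 2.138, 0.001]
ft_force: [0.8, 0.5, -0.2]
gripper_width: 0.266
```

Call:
{"api": "step_arm", "payload": {
  "moves": [
    [[1,0,0,0,0,0,0],[1,0,0,0,0,0,0],[1,0,0,-20,0,0,0],[1,0,0,-20,0,0,0],[1,0,0,0,0,0,0]]
  ]
}}

```text
clock: 5.77
tcp_pos: [0.4561, -0.1851, 0.047]
orientation: [2.298, 2.135, 0.002]
ft_force: [1.3, 0.2, -0.8]
gripper_width: 0.263
```

Run:
```python
from h import *
from station import observe
f=grab("wrist","5"); g=grab("side","5"); crop(g,200,120,370,260,4.4,"pics/c7.png"); o=observe(); print(o["tcp_pos"],o["orientation"])
```

```text
[ 0.45486692 -0.18443465  0.04457423] [2.30016961e+00 2.13659615e+00 1.01761687e-03]
```

View pics/c7.png

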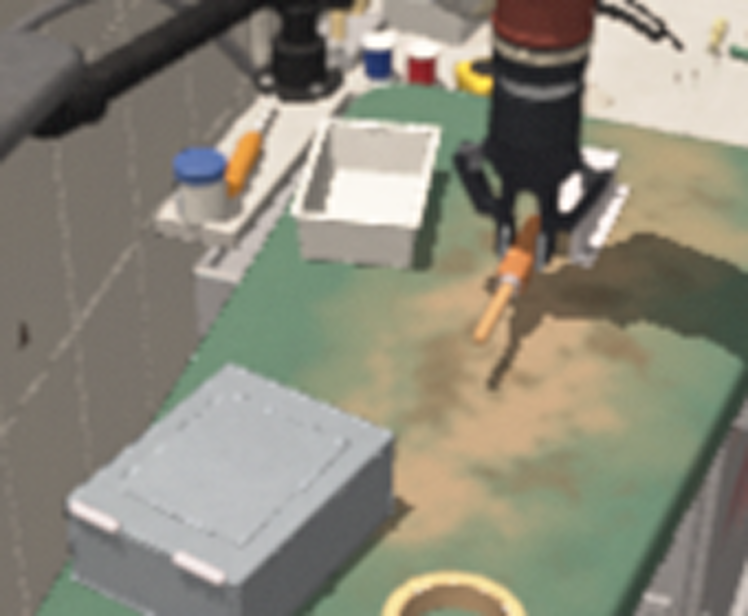

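View pics/wrist5.png

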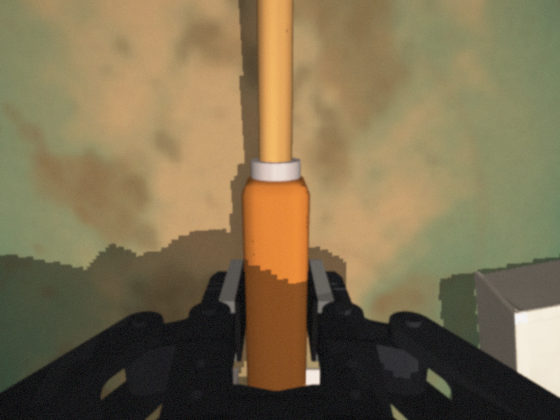

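Run:
```python
from h import *
plan([.5069,-.0744,.045],72.2,6)
```

```text
yaw now 85.78 tot turn [ 0.12  0.04 13.58] tot world [ 52.  110.    0.4] toolz [ 0.002  -0.0012 -1.    ]
[18.9, 7.3, -0.1, 0.02, 0.01, 2.26]
[19.2, 6.5, -0.0, 0.02, 0.0, 2.27]
[19.5, 5.8, -0.1, 0.02, 0.01, 2.26]
[19.6, 5.0, -0.1, 0.02, 0.01, 2.26]
[19.9, 4.3, -0.1, 0.02, 0.01, 2.26]
[20.0, 3.4, -0.0, 0.02, 0.0, 2.27]
```

Call:
{"api": "step_arm", "payload": {
  "moves": [
    [[1,19,7,0,0,0,2.3],[1,19,6.5,0,0,0,2.3],[1,19.5,6,0,0,0,2.3],[1,19.5,5,0,0,0,2.2],[1,20,4.5,0,0,0,2.2],[1,20,3.5,0,0,0,2.2],[1,0,0,0,0,0,0],[1,0,0,0,0,0,0]]
  ]
}}

```text
clock: 6.53
tcp_pos: [0.506, -0.0734, 0.043]
orientation: [-2.534, -1.855, 0.001]
ft_force: [-0.2, -0.6, -0.9]
gripper_width: 0.262
```

Run:
```python
from h import *
from station import observe
f=grab("wrist","6"); g=grab("side","6"); grab("scene","6"); crop(g,200,120,370,260,4.4,"pics/c8.png"); o=observe(); print(o["tcp_pos"],o["orientation"])
```

```text
[ 0.50577153 -0.07475543  0.04337036] [-2.53692969e+00 -1.85211014e+00  1.15720579e-03]
```

View pics/c8.png

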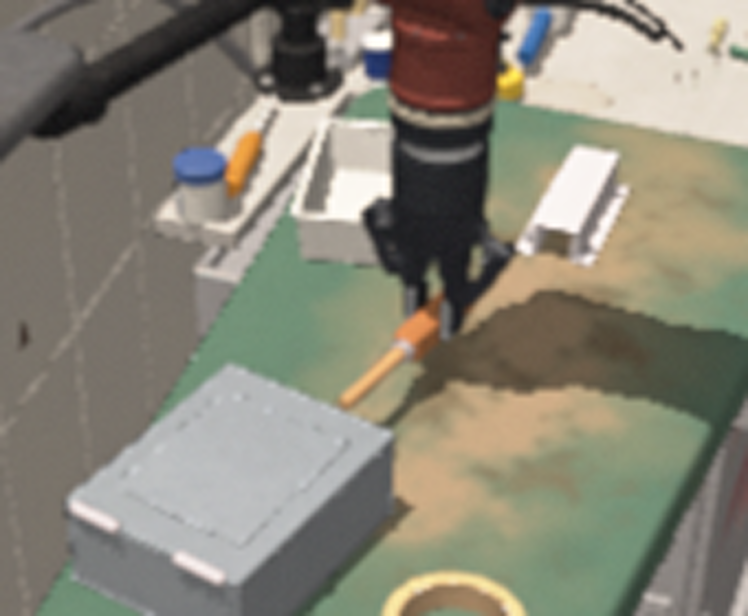

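View pics/wrist6.png

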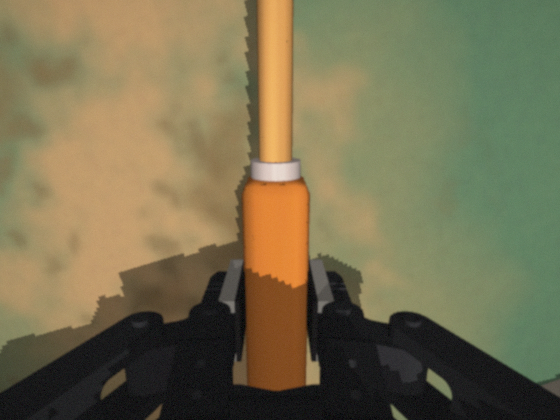

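View pics/scene6.png

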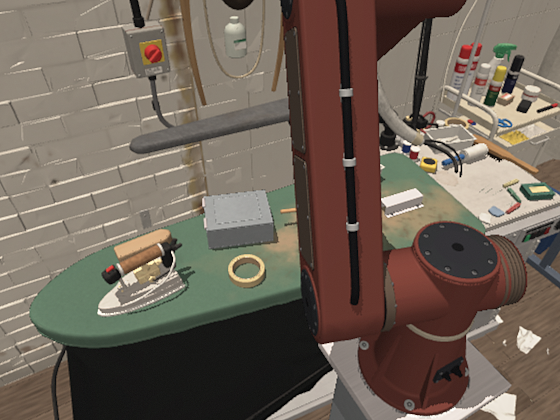

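Call:
{"api": "step_arm", "payload": {
  "moves": [
    [[1,-15,10,-30,0,7,0],[1,-15,10,-30,0,7,0],[1,-15,10,-20,0,7,0],[1,-10,10,-10,0,7,0],[1,-5,10,-5,0,7,0],[1,0,10,0,0,0,0],[1,0,0,0,0,0,0],[1,0,0,0,0,0,0]]
  ]
}}

```text
clock: 7.35
tcp_pos: [0.5408, -0.1625, 0.1247]
orientation: [-2.181, -1.59, -0.686]
ft_force: [-0.1, 1.0, -0.5]
gripper_width: 0.273
```

Run:
```python
from h import *
from station import observe
f=grab("wrist","7"); o=observe(); print(o["tcp_pos"],R.from_rotvec(o["orientation"]).as_matrix())
s=load("side6"); g=load("scene6"); crop(g,240,180,310,240,10,"pics/c9.png")
```

```text
[ 0.54076469 -0.16147421  0.12516532] [[ 2.49901476e-01  9.52501047e-01  1.74043119e-01]
 [ 7.80503843e-01 -3.04534729e-01  5.45960025e-01]
 [ 5.73029670e-01 -5.94892802e-04 -8.19534407e-01]]
```

View pics/wrist7.png

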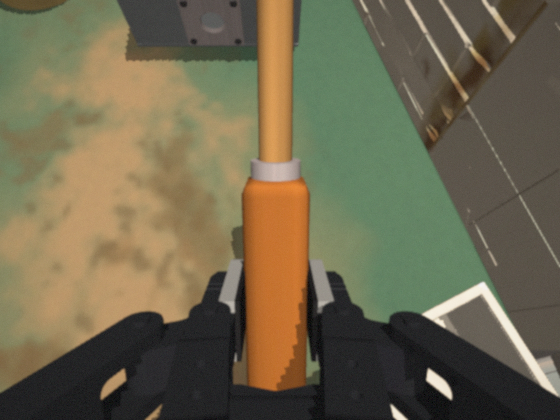

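View pics/c9.png

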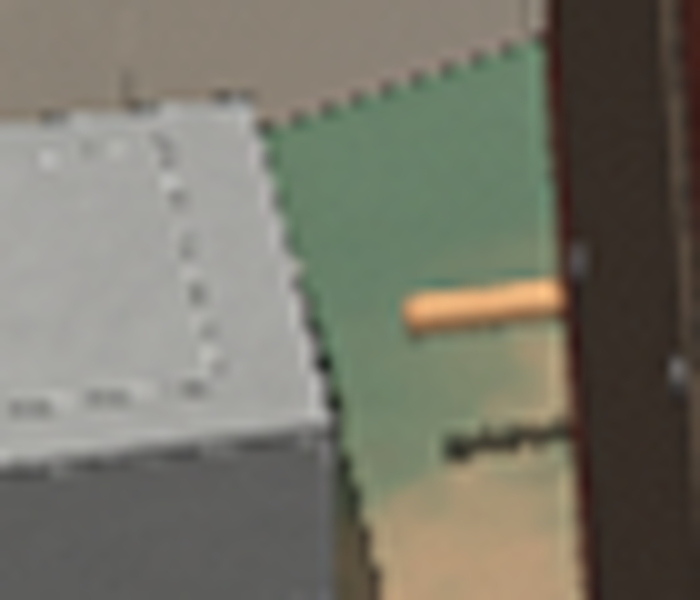

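Run:
```python
from h import *
w=load("wrist7"); crop(w,110,0,310,60,4,"pics/c10.png")
print("hole z=.032",plane(w,(212,20.5),.032))
print("depth rows", [np.round(dep(w,(u,v))[0],4).tolist() for u,v in ((190,20),(232,20),(190,30),(232,30),(212,35))])
print("base corners z0",plane(w,[(135,45),(298,45)],0.))
s=load("side6"); g=load("scene6")
for a,b in (((278.6,211.0),(240+405/10,180+313/10)),):
    c1,d1=ray(s,a); c2,d2=ray(g,b); t=np.linalg.lstsq(np.c_[d1[0],-d2[0]],c2-c1,rcond=None)[0]; print("tip",c1+d1[0]*t[0],c2+d2[0]*t[1])
```

```text
hole z=.032 [[0.56150742 0.07690448 0.032     ]]
depth rows [[0.5438, 0.0814, 0.0337], [0.5776, 0.0708, 0.0333], [0.5415, 0.082, 0.023], [0.5763, 0.0704, 0.0234], [0.5589, 0.0764, 0.0174]]
base corners z0 [[0.48909449 0.10439088 0.        ]
 [0.63410818 0.0575611  0.        ]]
tip [0.54049953 0.05127545 0.05606712] [0.53936822 0.05229161 0.0544316 ]
```

View pics/c10.png

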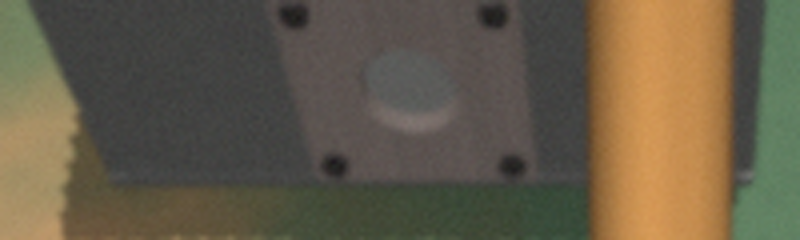

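Run:
```python
from h import *
for n in ("wrist5","wrist6"):
    w=load(n)
    for v in (3,20,40,60,80,100,120,140,200,230): print(n,v,np.round(dep(w,(276,v))[0],4))
w=load("wrist7");print(plane(w,(212.4,22.9),.032))
s=load("side6"); d=dep(s,np.array([(279,211),(281,209),(285,206),(288,203),(291,200)])); print(d)
```

```text
wrist5 3 [ 0.4639 -0.0856  0.0591]
wrist5 20 [ 0.4635 -0.0905  0.06  ]
wrist5 40 [ 0.4631 -0.096   0.0589]
wrist5 60 [ 0.4626 -0.1021  0.0601]
wrist5 80 [ 0.4622 -0.1081  0.0599]
wrist5 100 [ 0.4617 -0.1142  0.0592]
wrist5 120 [ 0.4612 -0.1206  0.0599]
wrist5 140 [ 0.4607 -0.1272  0.0595]
wrist5 200 [ 0.4593 -0.1463  0.0665]
wrist5 230 [ 0.4584 -0.1576  0.0644]
wrist6 3 [0.5367 0.0217 0.0554]
wrist6 20 [0.5352 0.0168 0.0569]
wrist6 40 [0.5335 0.0116 0.0558]
wrist6 60 [0.5318 0.006  0.0552]
wrist6 80 [5.299e-01 3.000e-04 5.510e-02]
wrist6 100 [ 0.528  -0.0057  0.0562]
wrist6 120 [ 0.5261 -0.0118  0.0559]
wrist6 140 [ 0.5241 -0.0181  0.0554]
wrist6 200 [ 0.5182 -0.0366  0.0618]
wrist6 230 [ 0.5149 -0.0469  0.0614]
[[0.56116464 0.07426396 0.032     ]]
[[ 0.53951708  0.04989946  0.05524572]
 [ 0.53604403  0.03800269  0.05553495]
 [ 0.52833035  0.0159848   0.05361455]
 [ 0.52322346 -0.00368943  0.05312498]
 [ 0.51685801 -0.01919076  0.05615054]]
```

Run:
```python
from h import *
plan([.5134,-.0715,.045],72.1,7)
```

```text
yaw now 72.25 tot turn [ -0.08 -34.96   0.15] tot world [-27.4  90.  -80.2] toolz [ 0.174   0.546  -0.8195]
[2.5, -7.6, 15.7, -0.01, -4.99, 0.02]
[3.8, -7.7, 15.5, -0.01, -5.0, 0.02]
[5.2, -7.6, 15.0, -0.02, -4.99, 0.03]
[6.5, -7.7, 14.6, -0.01, -5.0, 0.02]
[7.7, -7.6, 13.9, -0.01, -4.99, 0.02]
[8.9, -7.7, 13.2, -0.01, -5.0, 0.02]
[9.9, -7.6, 12.3, -0.01, -4.99, 0.02]
```

Call:
{"api": "step_arm", "payload": {
  "moves": [
    [[1,2.5,-7.6,15.7,0,-5,0],[1,3.8,-7.7,15.5,0,-5,0],[1,5.2,-7.6,15,0,-5,0],[1,6.5,-7.7,14.6,0,-5,0],[1,7.7,-7.6,13.9,0,-5,0],[1,8.9,-7.7,13.2,0,-5,0.1],[1,9.9,-7.6,12.3,0,-5,0],[1,0,0,0,0,0,0]]
  ]
}}

```text
clock: 8.07
tcp_pos: [0.5115, -0.0661, 0.0447]
orientation: [2.531, 1.859, -0.007]
ft_force: [-1.1, 1.2, -1.1]
gripper_width: 0.27
```

Run:
```python
from h import *
from station import observe
import time
w=grab("wrist","8")
plan([.5164,-.0620,.0248],72.1,2)
for v in (3,20,40,60,80,100,120,140): print(v,np.round(dep(w,(276,v))[0],4))
s=grab("side","8");g=grab("scene","8"); crop(s,220,170,330,260,7,"pics/c11.png"); crop(g,240,180,310,240,10,"pics/c12.png")
plan([.5164,-.0620,.0248],72.1,2)
```

```text
yaw now 72.57 tot turn [-0.08  0.05  0.47] tot world [  3.9   5.6 -20.5] toolz [-1.6e-03 -3.0e-04 -1.0e+00]
[3.2, 1.1, 10.2, -0.04, 0.02, 0.24]
[3.3, 1.0, 10.3, -0.04, 0.03, 0.23]
3 [0.5419 0.0288 0.0578]
20 [0.5405 0.0243 0.0577]
40 [0.5388 0.019  0.0571]
60 [0.537  0.0134 0.0567]
80 [0.5352 0.0076 0.0576]
100 [0.5333 0.0017 0.0567]
120 [ 0.5314 -0.0045  0.0563]
140 [ 0.5294 -0.0108  0.0566]
yaw now 72.33 tot turn [ 0.04 -0.04  0.23] tot world [  2.4   8.7 -21.2] toolz [ 9.e-04  4.e-04 -1.e+00]
[4.5, -0.2, 10.6, 0.02, -0.02, 0.11]
[4.5, -0.2, 10.6, 0.02, -0.02, 0.12]
```

View pics/c11.png

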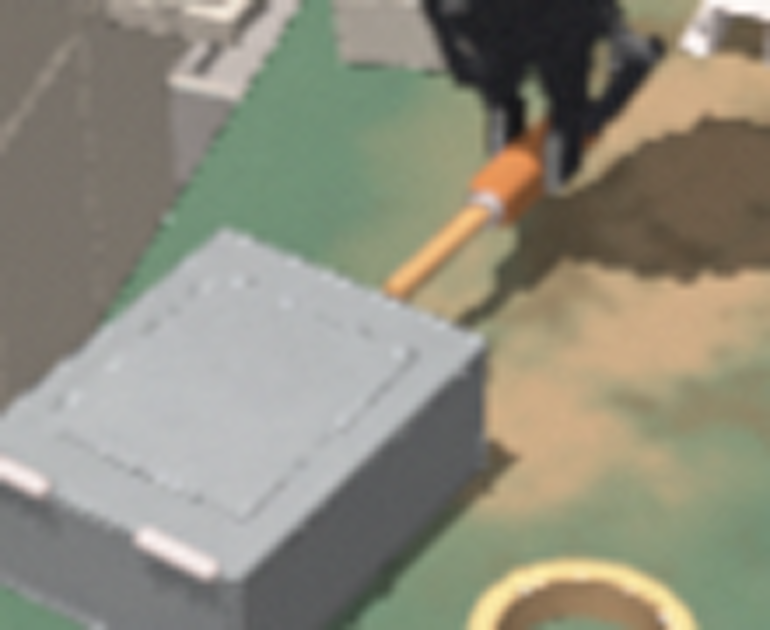

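Call:
{"api": "step_arm", "payload": {
  "moves": [
    [[1,0,0,10.5,0,0,0.2],[1,4,0,10.5,0,0,0],[1,4,0,0,0,0,0],[1,0,0,0,0,0,0],[1,0,0,0,0,0,0]]
  ]
}}

```text
clock: 8.63
tcp_pos: [0.5166, -0.0644, 0.0244]
orientation: [-2.542, -1.845, 0.0]
ft_force: [-0.5, -0.3, 0.2]
gripper_width: 0.27
```

Run:
```python
from h import *
from station import observe
import time
w=grab("wrist","9")
for k in range(3):
    plan([.5164,-.0620,.0248],72.1,1); w=grab("wrist","9")
    d=dep(w,[(276,v) for v in range(3,140,8)]); print("axis z",d[:,2].mean()-.006,"lat",(d[:,0]*.952-d[:,1]*.3065).mean())
g=grab("scene","9"); s=grab("side","9")
crop(g,240,180,310,240,10,"pics/c13.png"); crop(s,220,170,330,260,7,"pics/c14.png")
```

```text
yaw now 71.95 tot turn [ 0.01 -0.01 -0.15] tot world [-0.3  2.5  0.3] toolz [ 1.e-04  1.e-04 -1.e+00]
[2.3, -1.1, -0.3, 0.01, -0.01, -0.15]
axis z 0.03110775255289381 lat 0.5125078472266688
yaw now 71.95 tot turn [ 0.02 -0.01 -0.15] tot world [-0.4  2.5  0.2] toolz [ 3.e-04 -0.e+00 -1.e+00]
[2.3, -1.1, -0.2, 0.02, -0.01, -0.15]
axis z 0.03105598135365232 lat 0.5125595173562849
yaw now 71.95 tot turn [ 0.02 -0.01 -0.15] tot world [-0.4  2.5  0.2] toolz [ 4.e-04 -0.e+00 -1.e+00]
[2.2, -1.1, -0.2, 0.02, -0.01, -0.15]
axis z 0.03103769819910135 lat 0.5125461347491532
```

View pics/c13.png

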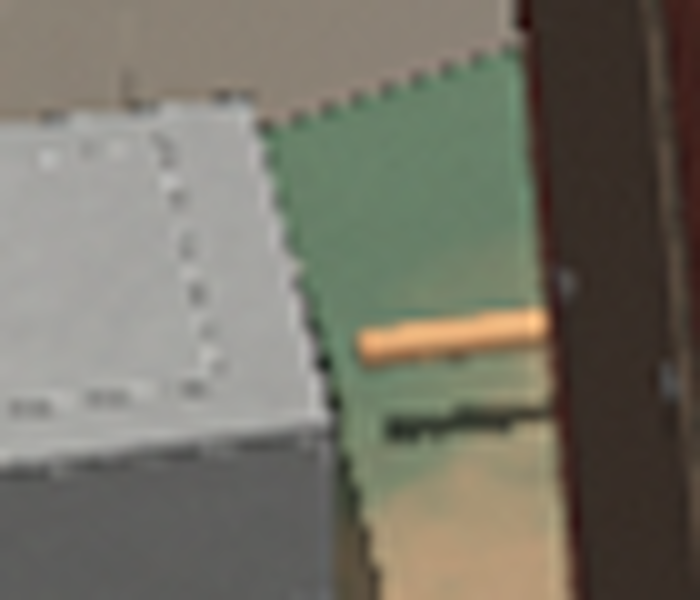

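Call:
{"api": "step_arm", "payload": {
  "moves": [
    [[1,5,-1.5,-0.7,0,0,0],[1,5,0,0,0,0,0],[1,5,0,0,0,0,0],[1,5,0,0,0,0,0],[1,5,0,0,0,0,0],[1,5,0,0,0,0,0],[1,0,0,0,0,0,0]]
  ]
}}

```text
clock: 9.52
tcp_pos: [0.5247, -0.0342, 0.0249]
orientation: [-2.541, -1.847, -0.0]
ft_force: [-0.3, 0.9, -0.4]
gripper_width: 0.265
```

Call:
{"api": "step_arm", "payload": {
  "moves": [
    [[1,6,0,0,0,0,0],[1,6,0,0,0,0,0],[1,6,0,0,0,0,0],[1,5,0,0,0,0,0],[1,4,0,0,0,0,0],[1,0,0,0,0,0,0]]
  ]
}}

```text
clock: 10.02
tcp_pos: [0.5329, -0.009, 0.0249]
orientation: [2.541, 1.846, -0.001]
ft_force: [0.6, -1.6, 0.0]
gripper_width: 0.266
```

Call:
{"api": "step_arm", "payload": {
  "moves": [
    [[1,3,0,0,0,0,0],[1,3,0,0,0,0,0],[1,0,0,0,0,0,0],[1,0,0,0,0,0,0]]
  ]
}}

```text
clock: 10.35
tcp_pos: [0.5345, -0.0039, 0.0249]
orientation: [-2.542, -1.846, 0.001]
ft_force: [-1.4, -3.6, -1.0]
gripper_width: 0.274
```

Run:
```python
from h import *
s=grab("side","10"); crop(s,180,130,350,260,4.5,"pics/c15.png")
```

```text
(no output)
```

View pics/c15.png

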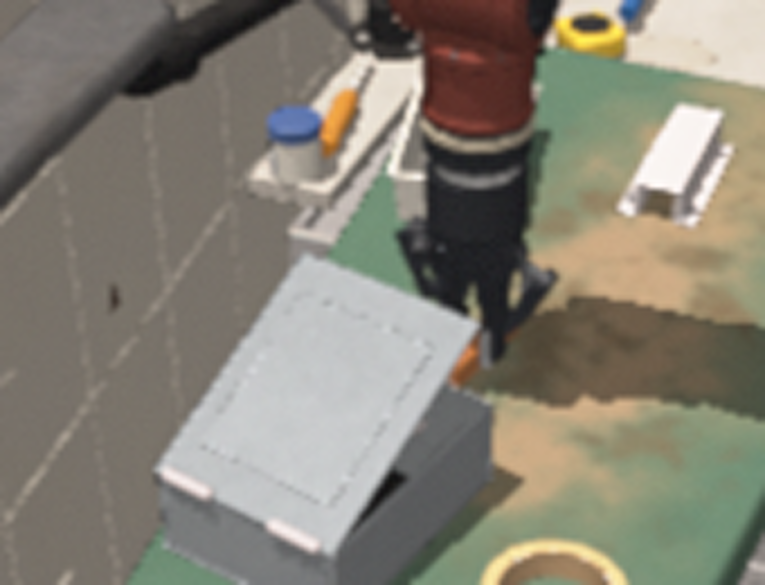

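Call:
{"api": "step_arm", "payload": {
  "moves": [
    [[1,0,0,0,0,0,0],[1,0,0,0,0,0,0],[1,-5,0,0,0,0,0],[1,-10,0,0,0,0,0],[1,-15,0,0,0,0,0],[1,-15,0,0,0,0,0],[1,-15,0,0,0,0,0],[1,-15,0,0,0,0,0]]
  ]
}}

```text
clock: 11.07
tcp_pos: [0.5111, -0.0759, 0.025]
orientation: [-2.541, -1.846, -0.001]
ft_force: [0.3, 0.4, -0.6]
gripper_width: 0.271
```

Call:
{"api": "step_arm", "payload": {
  "moves": [
    [[1,-15,0,0,0,0,0],[1,0,-20,0,0,0,0],[1,0,-20,0,0,0,0],[1,0,-20,0,0,0,0],[1,0,0,8,0,0,0],[1,0,0,8,0,0,0],[1,0,0,0,0,0,0],[1,0,0,0,0,0,0]]
  ]
}}

```text
clock: 11.73
tcp_pos: [0.4503, -0.0711, 0.0086]
orientation: [-2.542, -1.846, -0.0]
ft_force: [0.5, -0.5, -1.3]
gripper_width: 0.269
```

Run:
```python
from h import *
from station import observe
o=observe(); print(o["tcp_pos"],o["ft_force"])
w=grab("wrist","11"); d=dep(w,[(276,v) for v in range(3,140,8)]); print("axis z",d[:,2].mean()-.006)
s=grab("side","11"); crop(s,180,130,370,270,4.2,"pics/c16.png")
```

```text
[ 0.45030564 -0.07109203  0.00856571] [ 0.52256131 -0.54649801 -1.25183376]
axis z 0.015122958790196187
```

View pics/c16.png

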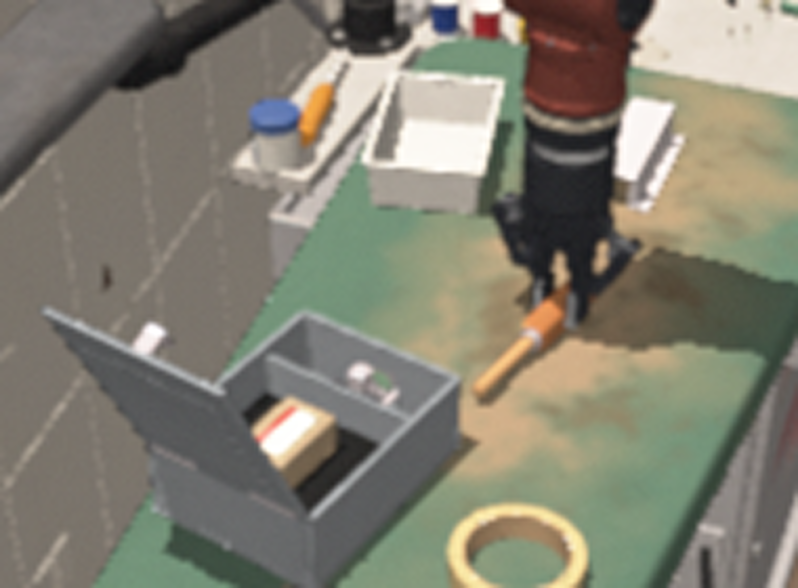

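Call:
{"api": "step_arm", "payload": {
  "moves": [
    [[1,0,0,2,0,0,0],[1,0,0,1.5,0,0,0],[1,0,0,0,0,0,0],[1,0,0,0,0,0,0]]
  ]
}}

```text
clock: 12.17
tcp_pos: [0.4497, -0.0708, 0.0053]
orientation: [-2.542, -1.846, 0.0]
ft_force: [0.5, -0.4, 0.3]
gripper_width: 0.265
```

Call:
{"api": "step_arm", "payload": {
  "moves": [
    [[0.3,0,0,0,0,0,0],[0.1,0,0,0,0,0,0],[-0.1,0,0,0,0,0,0],[-0.1,0,0,0,0,0,0],[-0.1,0,0,-25,0,0,0],[-0.1,0,0,-38,0,0,0],[-0.5,0,0,-40,0,0,0],[-1,0,0,-40,0,0,0]]
  ]
}}

```text
clock: 12.83
tcp_pos: [0.449, -0.0706, 0.1501]
orientation: [-2.541, -1.845, 0.001]
ft_force: [1.2, 0.1, -1.4]
gripper_width: 0.814
```

Run:
```python
from h import *
w=grab("wrist","12")
plan([.52,.12,.2],72,6)
```

```text
yaw now 71.98 tot turn [ 0.48  0.   -0.02] tot world [ 67.2 191.7  42.9] toolz [ 0.008  -0.0026 -1.    ]
[33.9, 0.8, -7.1, 0.08, 0.0, -0.0]
[33.8, 0.9, -7.2, 0.08, 0.0, -0.01]
[33.9, 0.8, -7.1, 0.08, 0.0, 0.0]
[33.8, 0.8, -7.2, 0.08, 0.0, -0.0]
[33.9, 0.8, -7.1, 0.08, 0.0, -0.0]
[33.8, 0.8, -7.2, 0.08, 0.0, -0.01]
```

View pics/wrist12.png

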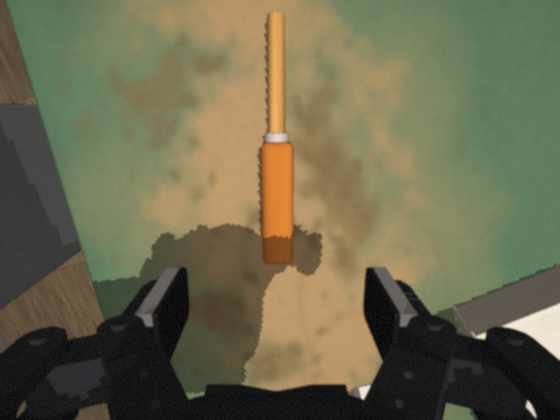

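Run:
```python
from h import *
plan([.560,.07,.22],72,5)
```

```text
yaw now 71.98 tot turn [ 0.48  0.   -0.02] tot world [107.2 141.7  62.9] toolz [ 0.008  -0.0026 -1.    ]
[33.6, 11.7, -12.5, 0.1, 0.0, -0.0]
[33.6, 11.7, -12.5, 0.09, 0.0, -0.01]
[33.6, 11.7, -12.5, 0.1, 0.0, -0.0]
[33.5, 11.7, -12.6, 0.1, 0.0, -0.0]
[33.6, 11.7, -12.5, 0.09, 0.0, -0.01]
```

Call:
{"api": "step_arm", "payload": {
  "moves": [
    [[-1,33,12,-14,0,0,0],[-1,33,12,-14,0,0,0],[-1,33,12,-14,0,0,0],[-1,33,12,-14,0,0,0],[-1,33,12,-14,0,0,0],[-1,0,0,0,0,0,0],[-1,0,0,0,0,0,0],[-1,0,0,0,0,0,0]]
  ]
}}

```text
clock: 13.55
tcp_pos: [0.5572, 0.0674, 0.2178]
orientation: [-2.541, -1.846, 0.002]
ft_force: [-1.0, 0.9, -0.9]
gripper_width: 1.0
```

Run:
```python
from h import *
from station import observe
w=grab("wrist","13"); grab("side","13"); g=grab("scene","13")
o=observe();print(o["tcp_pos"])
```

```text
[0.5569066  0.0666058  0.21790244]
```

View pics/wrist13.png

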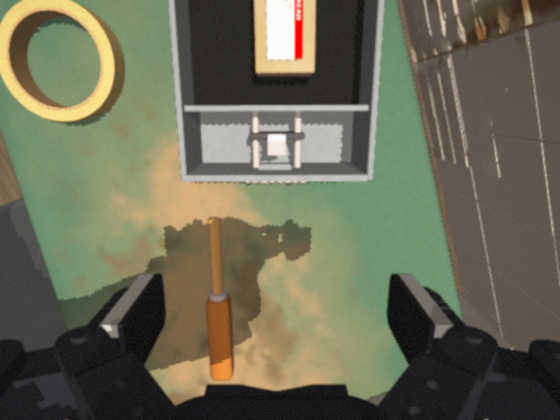

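View pics/side13.png

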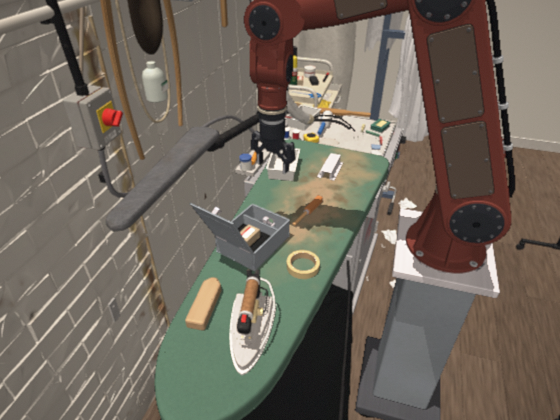

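View pics/scene13.png

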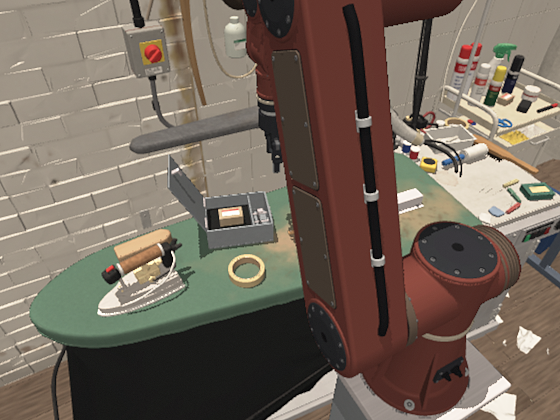

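Call:
{"api": "step_arm", "payload": {
  "moves": [
    [[-1,25,0,0,0,0,0],[-1,25,0,0,0,0,0],[-1,10,0,0,0,0,0],[-1,0,0,0,0,0,0],[-1,0,0,0,0,0,0],[-1,0,0,0,0,0,0]]
  ]
}}

```text
clock: 14.2
tcp_pos: [0.5759, 0.1235, 0.2183]
orientation: [-2.543, -1.845, 0.001]
ft_force: [-0.8, -0.6, 0.4]
gripper_width: 1.005
```

Run:
```python
from h import *
from station import observe
w=grab("wrist","14")
o=observe();print(o["tcp_pos"])
```

```text
[0.57601155 0.12345074 0.21838369]
```

View pics/wrist14.png

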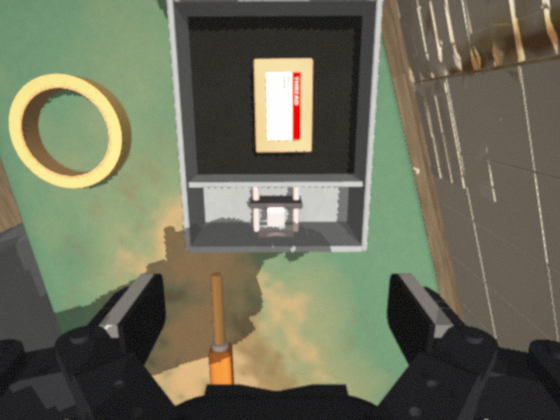

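Run:
```python
from h import *
w=load("wrist14"); v=load("wrist13")
for W,sl in ((w,(50,165)),):
    h=cv2.cvtColor(W["pixels"],cv2.COLOR_BGR2HSV); m=(h[...,2]>90).astype(np.uint8); m[:sl[0]]=0;m[sl[1]:]=0;m[:,:235]=0;m[:,330:]=0
    c=max(cv2.findContours(m,0,2)[0],key=cv2.contourArea); r=cv2.minAreaRect(c); print(r,cv2.boxPoints(r).tolist())
P=cloud(w)[60:148,260:308]; print("depth top z",np.median(P[...,2]))
bp=cv2.boxPoints(r); Q=plane(w,bp,.061); print(np.round(Q,4)); cen=Q.mean(0); print("centre",cen)
e=[np.linalg.norm(Q[i]-Q[(i+1)%4]) for i in range(4)]; print(e); 
i=int(np.argmax(e)); d=Q[(i+1)%4]-Q[i]; d*=np.sign(d[1]); print("yaw long",np.degrees(np.arctan2(d[1],d[0])))
# red stripe lower right corner two views & box near edge
crop(v,240,40,330,90,8,"pics/c17.png"); crop(w,240,120,330,170,8,"pics/c18.png")
print(cen@[.3065,.952,0]-.343, cen@[.952,-.3065,0]-.5105)
# case inner edges
print(np.round(plane(w,[(172,5),(384,5),(187,247),(366,247)],.072),4).tolist())
```

```text
((283.0, 104.5), (95.0, 60.0), 90.0) [[253.0, 57.0], [313.0, 57.0], [313.0, 152.0], [253.0, 152.0]]
depth top z 0.05954643759408426
[[0.5926 0.2274 0.061 ]
 [0.6348 0.2136 0.061 ]
 [0.6148 0.1466 0.061 ]
 [0.5697 0.1614 0.061 ]]
centre [0.60297787 0.1872453  0.061     ]
[np.float64(0.044421361508539696), np.float64(0.06993441029425745), np.float64(0.047489532889573915), np.float64(0.06991933906830315)]
yaw long 73.40637612283192
0.020070241786057708 0.0061442429013022215
[[0.5507, 0.2749, 0.072], [0.6894, 0.2294, 0.072], [0.4941, 0.1062, 0.072], [0.6334, 0.0605, 0.072]]
```

View pics/c17.png

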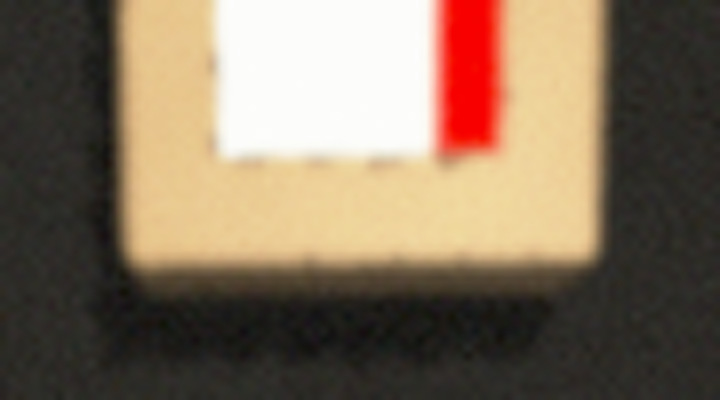

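View pics/c18.png

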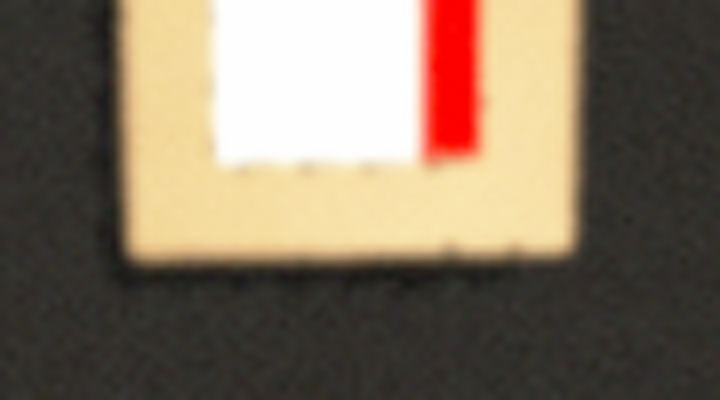

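Run:
```python
from h import *
w=load("wrist14"); v=load("wrist13")
for a,b in (((255.5,152.7),(255.25,73.4)),((312.2,152.1),(315.2,73.2)),((240+480/8,120+157/8),(240+500/8,40+150/8))):
    c1,d1=ray(w,a); c2,d2=ray(v,b); t=np.linalg.lstsq(np.c_[d1[0],-d2[0]],c2-c1,rcond=None)[0]; print(c1+d1[0]*t[0],c2+d2[0]*t[1])
crop(w,235,45,335,165,5,"pics/c19.png")
```

```text
[0.57133342 0.1601587  0.06024394] [0.57145654 0.16011728 0.06023706]
[0.61432161 0.14638565 0.05880451] [0.61437144 0.14636889 0.05880961]
[0.60791227 0.15894373 0.06041136] [0.60808224 0.1588862  0.06042285]
```

View pics/c19.png

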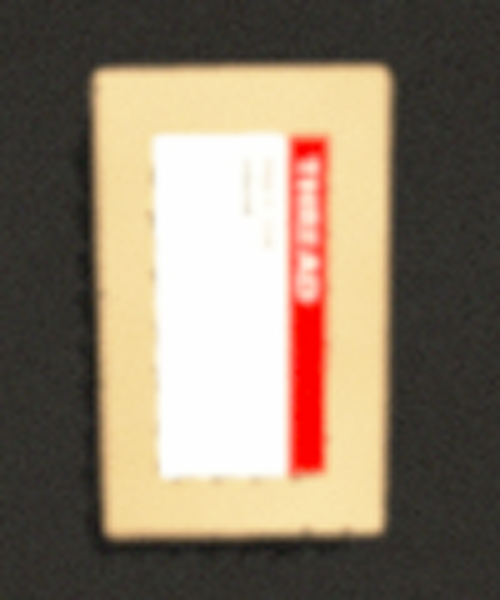

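Run:
```python
from h import *
w=load("wrist14")
Q=plane(w,np.array([(92,66),(391,66),(385,533),(103,540)])/5+[235,45],.0605)
print(np.round(Q,4),Q.mean(0))
for i,j in ((3,0),(2,1),(0,1),(3,2)):
    d=Q[j]-Q[i]; print(np.linalg.norm(d),np.degrees(np.arctan2(d[1],d[0])))
c=Q.mean(0); plan([c[0],c[1],.12],73,4)
```

```text
[[0.5926 0.2266 0.0605]
 [0.6348 0.2128 0.0605]
 [0.6142 0.1471 0.0605]
 [0.5714 0.1599 0.0605]] [0.60322493 0.18660336 0.0605    ]
0.06998947801154433 72.33787574580143
0.06888856592064417 72.62398570083488
0.044383505053681806 -18.15096533766143
0.04473173240559681 -16.735882142654457
yaw now 71.91 tot turn [-0.03  0.03 -1.09] tot world [ 27.2  63.2 -98.4] toolz [-7.e-04 -3.e-04 -1.e+00]
[17.1, 1.6, 24.6, -0.01, 0.01, -0.27]
[17.2, 1.6, 24.6, -0.01, 0.0, -0.27]
[17.1, 1.8, 24.6, -0.0, 0.01, -0.28]
[17.1, 1.8, 24.6, -0.01, 0.01, -0.27]
```

Call:
{"api": "step_arm", "payload": {
  "moves": [
    [[-0.45,22,1.8,10,0,0,-0.5],[-0.45,22,1.8,25,0,0,0],[-0.45,21.5,2,30,0,0,0],[-0.45,3,1,33,0,0,0],[-0.45,0,0,20,0,0,0],[-0.45,0,0,0,0,0,0],[-0.45,0,0,0,0,0,0]]
  ],
  "squeeze": 30
}}

```text
clock: 14.83
tcp_pos: [0.6027, 0.1869, 0.1]
orientation: [-2.534, -1.855, 0.003]
ft_force: [0.0, 0.5, 1.0]
gripper_width: 0.719
```

Run:
```python
from h import *
w=grab("wrist","15")
plan([.6032,.1866,.033],72.4,2)
```

```text
yaw now 72.42 tot turn [ 0.02 -0.01  0.02] tot world [ -0.7  -0.5 -68.5] toolz [ 4.e-04  1.e-04 -1.e+00]
[-0.4, -0.3, 34.3, 0.01, -0.01, 0.01]
[-0.3, -0.2, 34.2, 0.01, -0.0, 0.01]
```

View pics/wrist15.png

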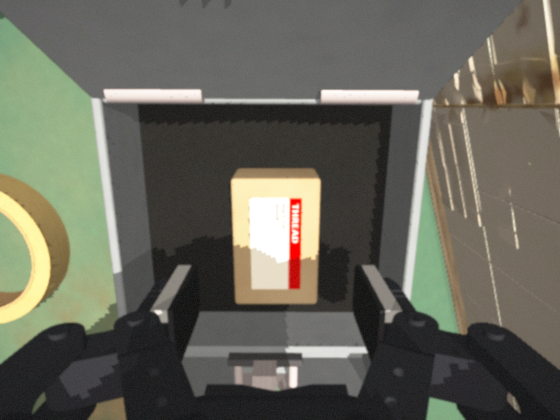

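Box centred between the fingers (box columns 232–320, fingers 190–362). Go down and grip.

Call:
{"api": "step_arm", "payload": {
  "moves": [
    [[-0.45,0,0,22,0,0,0],[-0.45,0,0,22,0,0,0],[-0.45,0,0,14,0,0,0],[-0.45,0,0,10,0,0,0],[-0.45,0,0,0,0,0,0],[1,0,0,0,0,0,0],[1,0,0,0,0,0,0],[1,0,0,0,0,0,0]]
  ]
}}

```text
clock: 15.55
tcp_pos: [0.6048, 0.188, 0.0342]
orientation: [2.533, 1.856, 0.004]
ft_force: [-0.1, -0.2, 5.0]
gripper_width: 0.516
```

Call:
{"api": "step_arm", "payload": {
  "moves": [
    [[1,0,0,0,0,0,0],[1,0,0,0,0,0,0],[1,0,0,-15,0,0,0],[1,0,0,-25,0,0,0],[1,0,0,-38,0,0,0],[1,0,0,-38,0,0,0],[1,0,0,-20,0,0,0],[1,0,0,0,0,0,0]]
  ]
}}

```text
clock: 16.22
tcp_pos: [0.6066, 0.1885, 0.1747]
orientation: [2.531, 1.855, 0.013]
ft_force: [-0.0, -0.1, -0.6]
gripper_width: 0.522
```

Run:
```python
from h import *
w=grab("wrist","16"); s=grab("side","16"); from station import observe
o=observe(); print(o["tcp_pos"],o["joint_positions"])
P=cloud(w); print(np.median(P[240:300,250:300,2]))
```

```text
[0.60408675 0.18796121 0.16955625] [1.86106843e-01 5.30344270e-01 5.09800538e-02 1.08933889e+00
 1.19420877e-04 2.06281329e+00]
0.20028787191763328
```

View pics/wrist16.png

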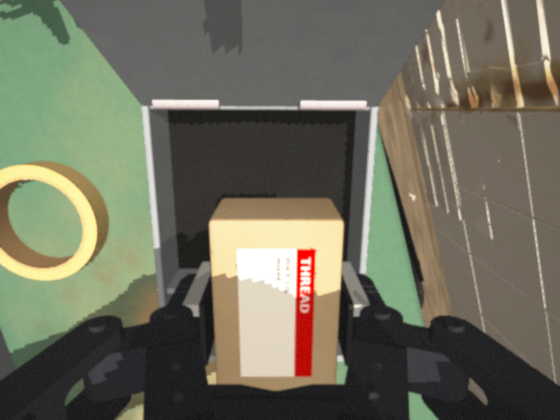

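View pics/side16.png

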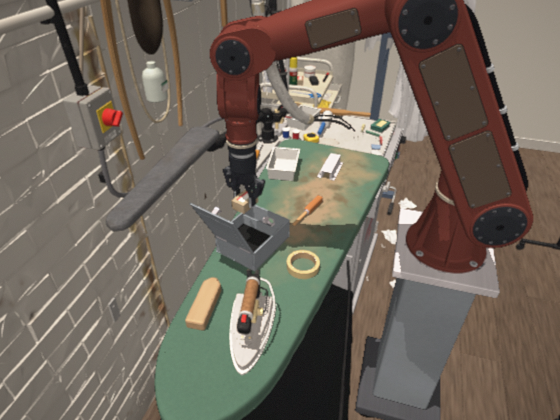

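Run:
```python
from h import *
for n in ("side16","scene13"):
    f=load(n);P=cloud(f)
    m=(P[...,2]>.09)&(P[...,2]<.7)&(P[...,0]>.45)&(P[...,0]<.8)&(P[...,1]>-.45)&(P[...,1]<-.1)&(f["z_map"]>0)
    Q=P[m]; vu=np.argwhere(m)
    for z in np.arange(.1,.7,.05):
        k=abs(Q[:,2]-z)<.02
        if k.sum()>3: print(n,round(z,2),k.sum(),np.round(Q[k].min(0),3),np.round(Q[k].max(0),3),vu[k].mean(0).round())
w=load("wrist14");E=w["extrinsics"];c=-E[:3,:3].T@E[:3,3];print("cam",c)
plan([.50,-.235,.2],11,12)
# tray rim from side13
s=load("side0"); crop(s,255,140,310,190,12,"pics/c20.png")
```

```text
side16 0.15 53 [ 0.565 -0.45   0.136] [ 0.608 -0.409  0.169] [119. 302.]
side16 0.2 102 [ 0.577 -0.445  0.18 ] [ 0.635 -0.369  0.22 ] [112. 296.]
side16 0.25 108 [ 0.601 -0.4    0.231] [ 0.657 -0.34   0.27 ] [103. 288.]
side16 0.3 119 [ 0.621 -0.365  0.28 ] [ 0.675 -0.324  0.319] [ 92. 282.]
side16 0.35 131 [ 0.639 -0.352  0.33 ] [ 0.691 -0.305  0.37 ] [ 80. 276.]
side16 0.4 86 [ 0.653 -0.336  0.381] [ 0.696 -0.297  0.419] [ 69. 273.]
side16 0.55 23 [ 0.728 -0.45   0.535] [ 0.75  -0.331  0.568] [ 12. 265.]
side16 0.6 191 [ 0.69  -0.323  0.58 ] [ 0.749 -0.266  0.62 ] [  7. 257.]
scene13 0.15 90 [ 0.564 -0.45   0.131] [ 0.609 -0.405  0.17 ] [135. 404.]
scene13 0.2 153 [ 0.58 -0.45  0.18] [ 0.611 -0.383  0.22 ] [124. 398.]
scene13 0.25 37 [ 0.601 -0.403  0.231] [ 0.624 -0.378  0.259] [111. 392.]
cam [0.59791435 0.1893021  0.36014498]
yaw now 72.47 tot turn [ 6.000e-02 -1.100e-01  6.147e+01] tot world [-104.1 -423.    30.4] toolz [ 2.e-03  5.e-04 -1.e+00]
[-36.2, 2.3, -2.6, 0.0, -0.01, 5.12]
[-35.9, 5.6, -2.5, 0.01, -0.01, 5.13]
[-35.2, 8.8, -2.6, 0.0, -0.01, 5.12]
[-34.3, 11.8, -2.6, 0.01, -0.01, 5.12]
[-33.1, 14.9, -2.5, 0.0, -0.01, 5.12]
[-31.7, 17.8, -2.6, 0.01, -0.01, 5.13]
[-29.9, 20.5, -2.5, 0.01, -0.01, 5.12]
[-28.0, 23.1, -2.5, 0.0, -0.01, 5.12]
[-25.8, 25.6, -2.6, 0.01, -0.0, 5.12]
[-23.4, 27.7, -2.5, 0.0, -0.01, 5.13]
[-20.9, 29.7, -2.6, 0.0, -0.01, 5.12]
[-18.1, 31.4, -2.5, 0.01, -0.01, 5.12]
```

View pics/c20.png

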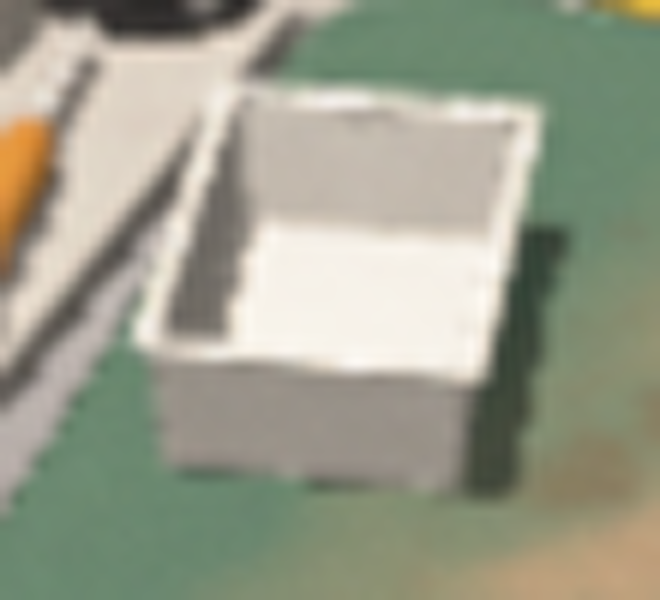

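Run:
```python
from h import *
f=load("side16");P=cloud(f); T=np.array([.604,.188,.17])
m=(abs(P[...,0]-T[0])<.2)&(abs(P[...,1]-T[1])<.12)&(P[...,2]>.2)
Q=P[m]-T
for z in np.arange(.05,.5,.025):
    k=abs(Q[:,2]-z)<.0125
    if k.sum()>3: print(round(z,3),k.sum(),np.round(Q[k].min(0),3),np.round(Q[k].max(0),3))
```

```text
0.05 167 [-0.056 -0.027  0.038] [0.103 0.12  0.062]
0.075 233 [-0.063 -0.027  0.063] [0.062 0.119 0.087]
0.1 316 [-0.068 -0.027  0.088] [0.066 0.033 0.112]
0.125 101 [-0.04  -0.002  0.113] [0.027 0.038 0.137]
0.15 214 [-0.04  -0.006  0.138] [0.031 0.041 0.162]
0.175 240 [-0.04  -0.023  0.163] [0.035 0.039 0.187]
0.2 211 [-0.042 -0.006  0.188] [0.029 0.04  0.212]
0.225 276 [-0.043 -0.015  0.213] [0.037 0.043 0.237]
0.25 275 [-0.041 -0.012  0.238] [0.032 0.041 0.262]
0.275 330 [-0.05  -0.015  0.263] [0.034 0.043 0.287]
0.3 248 [-0.056 -0.033  0.288] [0.038 0.051 0.312]
0.325 420 [-0.057 -0.039  0.313] [0.038 0.056 0.337]
0.35 473 [-0.057 -0.039  0.338] [0.038 0.055 0.362]
0.375 482 [-0.054 -0.042  0.363] [0.034 0.053 0.387]
0.4 330 [-0.065 -0.011  0.388] [0.036 0.058 0.412]
0.425 597 [-0.107 -0.002  0.413] [0.039 0.062 0.437]
0.45 952 [-0.196 -0.002  0.438] [0.041 0.061 0.462]
0.475 1273 [-0.2   -0.029  0.463] [0.045 0.061 0.487]
```

Call:
{"api": "step_arm", "payload": {
  "moves": [
    [[1,-36,2,-3,0,0,5],[1,-36,5.5,-3,0,0,5],[1,-35,9,-3,0,0,5],[1,-34,12,-2,0,0,5],[1,-33,15,-2,0,0,5],[1,-32,18,-2,0,0,5],[1,-30,20.5,-2,0,0,5],[1,-28,23,-2,0,0,5]]
  ]
}}

```text
clock: 16.98
tcp_pos: [0.5347, -0.0958, 0.186]
orientation: [-3.017, -0.872, 0.004]
ft_force: [0.9, -0.2, -1.2]
gripper_width: 0.524
```

Call:
{"api": "step_arm", "payload": {
  "moves": [
    [[1,-26,25,-2,0,0,5],[1,-24,27,-2,0,0,5],[1,-21,29,-2,0,0,5],[1,-18,31,-2,0,0,5],[1,0,0,0,0,0,0],[1,0,0,0,0,0,0],[1,0,0,0,0,0,0]]
  ]
}}

```text
clock: 17.57
tcp_pos: [0.5021, -0.2339, 0.1942]
orientation: [-3.121, -0.341, 0.003]
ft_force: [-0.3, 0.3, -1.4]
gripper_width: 0.52
```

Run:
```python
from h import *
w=grab("wrist","17"); s=grab("side","17"); 
plan([.50,-.235,.2],11,1)
```

```text
yaw now 12.57 tot turn [-0.08  0.07  1.57] tot world [-2.6 -1.9  5.3] toolz [-0.0015  0.0012 -1.    ]
[-3.0, 1.2, -5.3, -0.08, 0.07, 1.57]
```

View pics/wrist17.png

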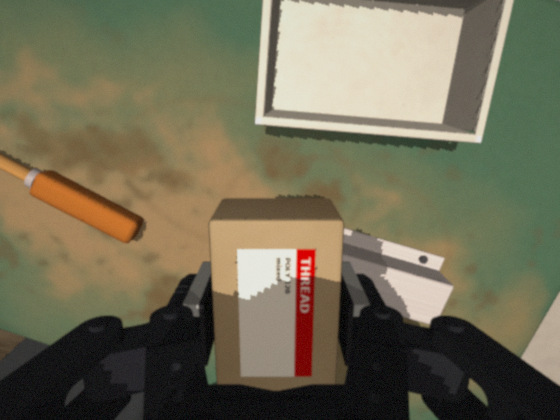

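View pics/side17.png

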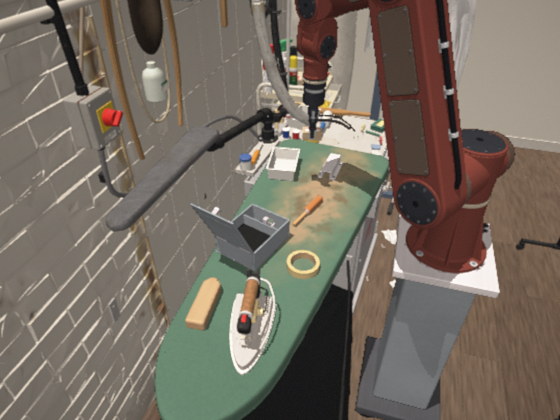

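Run:
```python
from h import *
w=load("wrist17"); crop(w,245,0,525,160,2.8,"pics/c21.png")
Q=plane(w,[(256,124),(480,142)],.052); print(Q,np.linalg.norm(Q[0]-Q[1])); d=Q[0]-Q[1]; print(np.degrees(np.arctan2(d[1],d[0])))
Q=plane(w,[(274,109),(443,124)],.003); print(Q,np.linalg.norm(Q[0]-Q[1]))
print(dep(w,[(262,60),(350,60),(380,132)]))
```

```text
[[ 0.55441076 -0.20749384  0.052     ]
 [ 0.57744035 -0.37315632  0.052     ]] 0.16725555109964485
97.91425906293112
[[ 0.56716216 -0.21795762  0.003     ]
 [ 0.58626342 -0.36301983  0.003     ]] 0.14631439764200785
[[ 0.5984127  -0.202776    0.05117411]
 [ 0.61878873 -0.27099988  0.0024294 ]
 [ 0.56845595 -0.29849008  0.05130571]]
```

View pics/c21.png

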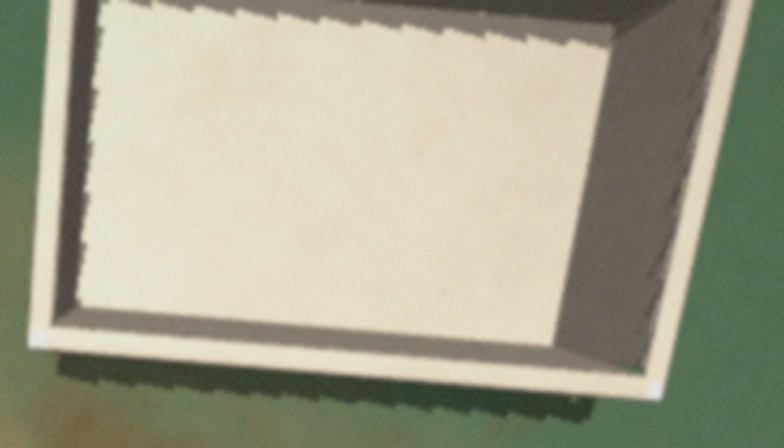

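Run:
```python
from h import *
A=[]
for n in ("side16","side13","scene13","side0"):
    f=load(n);P=cloud(f);Q=P[(f["z_map"]>0)]; 
    m=(Q[:,2]>.1)&(Q[:,2]<.75)&(Q[:,0]>.54)&(Q[:,0]<.8)&(Q[:,1]>-.45)&(Q[:,1]<-.2)
    A.append(Q[m])
    for t in ((.6116,-.2595),):
        q=Q[m]; d=np.hypot(q[:,0]-t[0],q[:,1]-t[1])
        print(n,[(round(z,2),round(float(d[abs(q[:,2]-z)<.025].min()),3),np.round(q[abs(q[:,2]-z)<.025][d[abs(q[:,2]-z)<.025].argmin()],3).tolist()) for z in np.arange(.1,.72,.05) if (abs(q[:,2]-z)<.025).sum()>2])
```

```text
side16 [(np.float64(0.15), 0.15, [0.604, -0.409, 0.169]), (np.float64(0.2), 0.11, [0.623, -0.369, 0.222]), (np.float64(0.25), 0.084, [0.639, -0.339, 0.274]), (np.float64(0.3), 0.073, [0.653, -0.319, 0.323]), (np.float64(0.35), 0.069, [0.661, -0.308, 0.337]), (np.float64(0.4), 0.068, [0.665, -0.301, 0.415]), (np.float64(0.55), 0.084, [0.691, -0.287, 0.573]), (np.float64(0.6), 0.082, [0.691, -0.279, 0.587])]
side13 [(np.float64(0.1), 0.238, [0.8, -0.405, 0.111]), (np.float64(0.15), 0.143, [0.606, -0.403, 0.171]), (np.float64(0.2), 0.107, [0.618, -0.366, 0.224]), (np.float64(0.25), 0.086, [0.625, -0.345, 0.273]), (np.float64(0.3), 0.088, [0.621, -0.347, 0.277]), (np.float64(0.6), 0.112, [0.722, -0.275, 0.621])]
scene13 [(np.float64(0.15), 0.143, [0.602, -0.402, 0.173]), (np.float64(0.2), 0.124, [0.602, -0.383, 0.219]), (np.float64(0.25), 0.118, [0.608, -0.378, 0.246])]
side0 [(np.float64(0.1), 0.238, [0.8, -0.405, 0.107]), (np.float64(0.15), 0.145, [0.594, -0.403, 0.173]), (np.float64(0.2), 0.104, [0.629, -0.363, 0.224]), (np.float64(0.25), 0.088, [0.625, -0.347, 0.264]), (np.float64(0.3), 0.071, [0.646, -0.322, 0.323]), (np.float64(0.35), 0.066, [0.654, -0.311, 0.37]), (np.float64(0.4), 0.067, [0.657, -0.309, 0.381]), (np.float64(0.45), 0.071, [0.676, -0.289, 0.449]), (np.float64(0.5), 0.071, [0.676, -0.289, 0.479]), (np.float64(0.55), 0.077, [0.684, -0.285, 0.528]), (np.float64(0.6), 0.083, [0.692, -0.282, 0.604])]
```

Run:
```python
from h import *
from station import observe
w=load("wrist17");P=cloud(w); print("box top z",np.median(P[240:300,250:300,2]),observe()["tcp_pos"])
plan([.6115,-.2585,.12],7.9,5)
```

```text
box top z 0.2196676888054412 [ 0.50262954 -0.23312824  0.19465313]
yaw now 12.57 tot turn [-0.08  0.07  4.67] tot world [108.9 -25.4 -74.7] toolz [-0.0015  0.0012 -1.    ]
[20.2, 9.7, 14.9, -0.02, 0.01, 0.93]
[20.3, 9.4, 14.9, -0.01, 0.02, 0.94]
[20.4, 9.0, 14.9, -0.02, 0.01, 0.93]
[20.7, 8.7, 14.9, -0.01, 0.02, 0.93]
[20.7, 8.4, 14.9, -0.02, 0.01, 0.94]
```

Call:
{"api": "step_arm", "payload": {
  "moves": [
    [[1,20,9.5,12,0,0,0.9],[1,20,9.5,14,0,0,0.9],[1,20.5,9,16,0,0,0.9],[1,20.5,8.5,16,0,0,0.9],[1,20.5,8.5,16,0,0,1],[1,0,0,0,0,0,0],[1,0,0,0,0,0,0]]
  ]
}}

```text
clock: 18.25
tcp_pos: [0.611, -0.258, 0.1195]
orientation: [-3.132, -0.22, 0.004]
ft_force: [-0.2, 1.0, -1.4]
gripper_width: 0.522
```

Run:
```python
from h import *
w=grab("wrist","18"); s=grab("side","18"); crop(s,230,20,360,200,3.3,"pics/c22.png")
plan([.6115,-.2585,.03],7.9,3)
P=cloud(w); print("box top",np.median(P[240:300,250:300,2]))
```

```text
yaw now 7.97 tot turn [-0.02  0.04  0.07] tot world [  0.8   0.2 -91.6] toolz [-8.e-04  3.e-04 -1.e+00]
[0.3, -0.0, 30.5, -0.01, 0.01, 0.02]
[0.3, -0.1, 30.6, -0.01, 0.02, 0.03]
[0.2, -0.0, 30.5, -0.0, 0.01, 0.02]
box top 0.14492269579930844
```

View pics/c22.png

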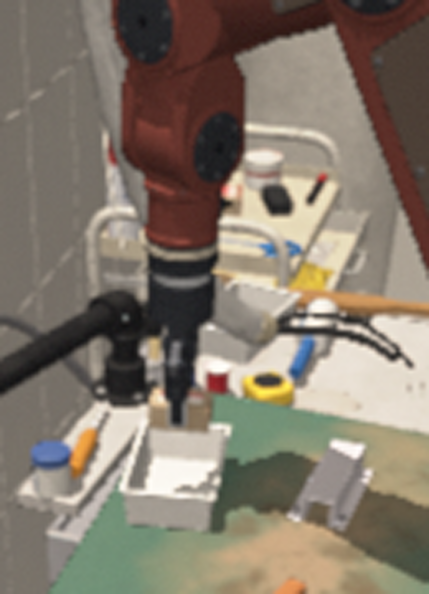

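View pics/wrist18.png

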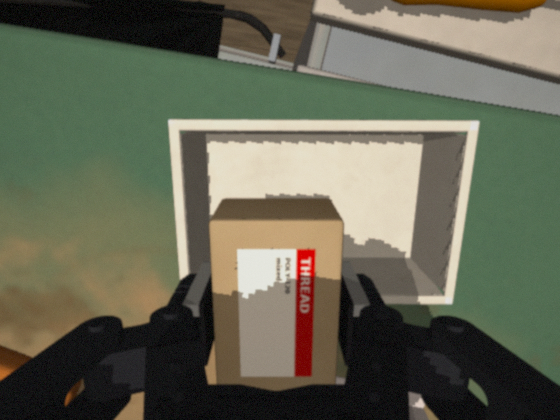

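Run:
```python
from h import *
w=load("wrist18")
Q=plane(w,[(169,121),(478,121),(452,303)],.052); print(Q,np.linalg.norm(Q[0]-Q[1]),np.linalg.norm(Q[2]-Q[1])); c=(Q[0]+Q[2])/2; print("centre",c)
d=Q[0]-Q[1]; print(np.degrees(np.arctan2(d[1],d[0])))
# box top far edge corners
B=plane(w,[(218,200),(337,199)],.1125); T=plane(w,[(212,222),(343,221)],.1455); print(B,T)
```

```text
[[ 0.66420673 -0.1923291   0.052     ]
 [ 0.68732387 -0.35792765  0.052     ]
 [ 0.57840886 -0.37330274  0.052     ]] 0.16720431637548547 0.1099948724347976
centre [ 0.6213078  -0.28281592  0.052     ]
97.94698904761188
[[ 0.64031409 -0.23035918  0.1125    ]
 [ 0.64745191 -0.2783396   0.1125    ]] [[ 0.64167179 -0.23323916  0.1455    ]
 [ 0.64786557 -0.27503477  0.1455    ]]
```

Call:
{"api": "step_arm", "payload": {
  "moves": [
    [[1,5,2,25,0,0,0],[1,0,0,25,0,0,0],[1,0,0,25,0,0,0],[1,0,0,18,0,0,0],[1,0,0,6,0,0,0],[1,0,0,4,0,0,0],[1,0,0,0,0,0,0],[1,0,0,0,0,0,0]]
  ]
}}

```text
clock: 19.02
tcp_pos: [0.6169, -0.2615, 0.0201]
orientation: [3.133, 0.216, 0.002]
ft_force: [0.3, 0.6, -0.6]
gripper_width: 0.52
```

Run:
```python
from h import *
from station import observe
w=grab("wrist","19"); P=cloud(w); o=observe(); print("box top",np.median(P[240:300,250:300,2]),o["tcp_pos"],o["ft_force"])
```

```text
box top 0.04554071242280237 [ 0.61709275 -0.26160966  0.02019137] [-0.41271642 -0.56375172 -0.16260908]
```

View pics/wrist19.png

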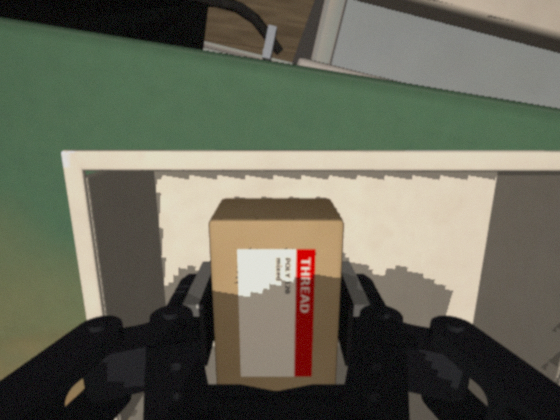

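Call:
{"api": "step_arm", "payload": {
  "moves": [
    [[1,0,0,5,0,0,0],[1,0,0,3,0,0,0],[1,0,0,1,0,0,0],[1,0,0,0,0,0,0],[1,0,0,0,0,0,0]]
  ]
}}

```text
clock: 19.48
tcp_pos: [0.6161, -0.2611, 0.0093]
orientation: [-3.134, -0.216, 0.0]
ft_force: [0.2, -0.1, -0.7]
gripper_width: 0.522
```

Call:
{"api": "step_arm", "payload": {
  "moves": [
    [[1,0,0,1,0,0,0],[1,0,0,0,0,0,0],[1,0,0,0,0,0,0]]
  ]
}}

```text
clock: 19.73
tcp_pos: [0.6162, -0.2611, 0.0092]
orientation: [3.134, 0.216, 0.0]
ft_force: [-3.7, 1.5, 7.8]
gripper_width: 0.519
```

Call:
{"api": "step_arm", "payload": {
  "moves": [
    [[1,0,0,1,0,0,0],[1,0,0,0,0,0,0],[1,0,0,0,0,0,0]]
  ]
}}

```text
clock: 19.98
tcp_pos: [0.6162, -0.2611, 0.0092]
orientation: [3.134, 0.216, 0.0]
ft_force: [-5.8, 3.9, 17.4]
gripper_width: 0.52
```

Call:
{"api": "step_arm", "payload": {
  "moves": [
    [[1,0,0,-1.8,0,0,0],[1,0,0,0,0,0,0],[0.1,0,0,0,0,0,0],[-0.1,0,0,0,0,0,0],[-0.25,0,0,0,0,0,0],[-0.3,0,0,0,0,0,0],[-0.3,0,0,0,0,0,0]]
  ]
}}

```text
clock: 20.57
tcp_pos: [0.6161, -0.2611, 0.009]
orientation: [-3.134, -0.216, 0.001]
ft_force: [0.2, 0.3, 0.4]
gripper_width: 0.649
```

Run:
```python
from h import *
w=grab("wrist","20"); P=cloud(w); print("box top",np.median(P[240:300,250:300,2]))
```

```text
box top 0.034739610825814594
```

View pics/wrist20.png

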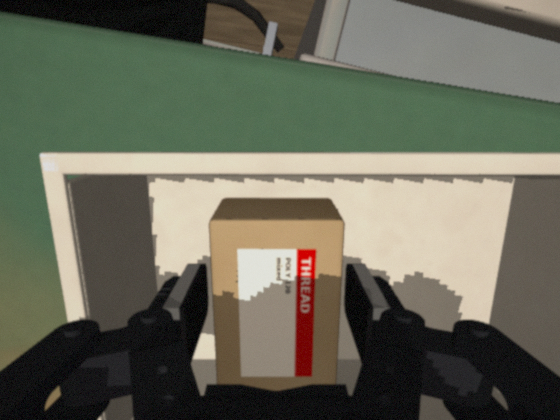

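Released, clear on both sides and the box top at tray-floor + 33 mm. Retreat upward, then back from the hose.

Call:
{"api": "step_arm", "payload": {
  "moves": [
    [[-0.3,0,0,-6,0,0,0],[-0.3,0,0,-15,0,0,0],[-0.3,0,0,-25,0,0,0],[-0.3,0,0,-30,0,0,0],[-0.3,0,0,-30,0,0,0],[-0.3,-20,0,-30,0,0,0],[-0.3,-35,0,-20,0,0,0],[-0.3,-35,0,0,0,0,0]]
  ]
}}

```text
clock: 21.28
tcp_pos: [0.5287, -0.2748, 0.17]
orientation: [3.129, 0.217, 0.009]
ft_force: [0.3, -2.7, 0.3]
gripper_width: 0.653
```

Call:
{"api": "step_arm", "payload": {
  "moves": [
    [[-0.3,-35,0,0,0,0,0],[-0.3,0,0,0,0,0,0],[-0.3,0,0,0,0,0,0],[-0.3,0,0,0,0,0,0]]
  ]
}}

```text
clock: 21.62
tcp_pos: [0.4929, -0.2786, 0.166]
orientation: [3.134, 0.215, 0.002]
ft_force: [0.9, 0.2, 0.5]
gripper_width: 0.649
```

Run:
```python
from h import *
w=grab("wrist","21"); s=grab("side","21"); grab("scene","21")
P=cloud(w); from station import observe; o=observe(); print(o["clock"],o["ft_force"],np.abs(o["qvel"]).max())
```

```text
21.7667 [-0.78672612 -0.05573912 -0.15693585] 0.00271351904768631
```

View pics/wrist21.png

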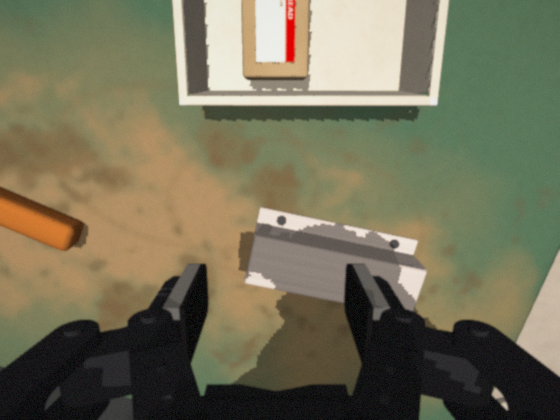

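View pics/side21.png

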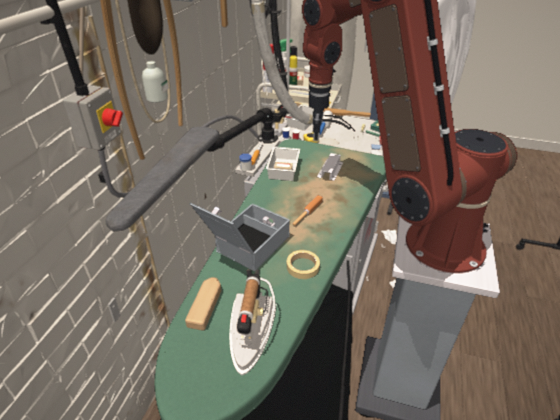

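Run:
```python
from h import *
w=load("wrist21"); P=cloud(w)[5:72,248:300].reshape(-1,3)
A=np.c_[P[:,:2]-P[:,:2].mean(0),np.ones(len(P))]; print("box top tilt deg, z:",np.degrees(np.linalg.lstsq(A,P[:,2],rcond=None)[0][:2]),P[:,2].mean())
a=load("side0")["pixels"].astype(int); b=load("side21")["pixels"].astype(int)
for n,(x0,y0,x1,y1) in dict(tape=(284,248,322,280),block=(185,275,225,330),iron=(225,285,280,370)).items(): print(n,np.abs(a-b)[y0:y1,x0:x1].mean())
from station import finish_job; print(finish_job())
```

```text
box top tilt deg, z: [-16.65459769  -3.03721472] 0.035623892219396026
tape 8.553453947368421
block 8.079242424242425
iron 8.25354723707665
the job is handed in; nothing more can be done
None
```

Run:
```python
from h import *
w=load("wrist21"); P=cloud(w)
for v in (3,10,20,30,40,50,60,68,74): print(v,np.round(np.median(P[v,255:300],0),4), np.round(P[v,255:300,2].std(),4))
a=load("side0")["pixels"].astype(int); b=load("side21")["pixels"].astype(int)
print("board ref",np.abs(a-b)[300:330,300:330].mean())
```

```text
3 [ 0.6263 -0.2616  0.0349] 0.0403
10 [ 0.6224 -0.2622  0.035 ] 0.0008
20 [ 0.6164 -0.263   0.0347] 0.0007
30 [ 0.6105 -0.2638  0.035 ] 0.0007
40 [ 0.6044 -0.266   0.0349] 0.0563
50 [ 0.5983 -0.2655  0.0347] 0.0007
60 [ 0.592  -0.2664  0.0347] 0.0403
68 [ 0.5869 -0.2671  0.0343] 0.0403
74 [ 0.5832 -0.2682  0.0342] 0.0404
board ref 4.529629629629629
```

The job is done and handed in at 21.8 s. The rod was drawn from its holder and its thin end pushed the catch in, and the lid sprang open. I laid the rod flat on the board, then lifted the thread box out of the case and set it down in the tray.

- **Final pictures:** they show the case open and empty, the rod on the board, and the box in the tray with the gripper clear of everything.
- **Box lies flat:** its top reads a steady 34–35 mm along its length, where 36 mm was expected. My first flatness check gave a false 16° tilt from a few bad depth pixels. I handed the job in without first resolving it; the row-by-row recheck afterwards showed the box flat.
- **Set-down force:** the box pressed on the tray floor with up to about 17 N before I eased off and released it. The highest wrist force I read was about 19 N, in that same press.
- **Masking tape, pressing block and iron:** they look unmoved by eye. The picture comparison was not conclusive: they changed by about 8 grey levels, against 4.5 for a patch I took as bare board.
- **Disagreement in the cameras:** the two fixed cameras placed things about 5 mm off from the wrist camera, so I worked from the wrist measurements.

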